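Put the doming punches back on the clip rail

ROBOT

A 6-joint arm with a two-finger parallel gripper is mounted at the origin on the work surface. World frame = base frame: x ahead of the robot, y to its left, z up, the work surface at z = 0. Lengths are in m, angles in rad, forces in N, time in s.
With the tool pointing down it reaches from about 0.375 to 0.9 m from the base axis. Payload 3.1 kg.
Tool frame: the origin (TCP) lies between the finger pads; the fingertips stand 22 mm ahead of it and the grasp point (between the pads) lies 3 mm ahead of it; z points along the fingers, y is the line along which they close (so a half turn about z gives the same grasp; the last joint's range is limited). The gripper opens to 87 mm and grips with 3 to 60 N. Pads are 19 mm wide; open, the fingers measure 117 mm over their backs; the gripper's body (75 mm by 190 mm) begins 51 mm behind the grasp point.
Start: joints at [1.014, 0.527, 1.433, -0, 1.181, -0.178], TCP at [0.231, 0.581, 0.245] pointing down, gripper open.
Joint ranges: [-3.08, 3.08], [-0.75, 2.2], [0.22, 2.44], [-1.43, 4.57], [0, 2.65], [-2.85, 2.85]. Speed limits (rad/s): [2.79, 2.79, 3.14, 3.14, 3.14, 3.14].

INTERFACE

Orientations are given as a unit quaternion [x, y, z, w].
In Python, from rig import get_obs, camera, get_calibration, hand_in, cut_out gives the robot as it stands.
- The arm moves only by the shell command python3 -m inch 'ROWS' [OPENING] [FORCE]. ROWS is JSON, one flat list of numbers, 6 for each row, row after row: the shift along the tool's x, y, z scaled (see below), then the turn, a rotation vector about the tool's x, y, z scaled (see below). A call has 1 to 20 rows; each row is the pose to reach, as a shift and turn from the pose commanded when the call began, along the tool's axes at that moment; what a row does not reach only later rows make up. The controller multiplies each number of a shift by 0.08 m and each number of a turn by 90 degrees. A row lasts 1/12 s, in which the tool goes at most 41.7 mm and 7.16 degrees, less where a joint would pass 70% of its speed; a pose out of reach is approached as far as the arm can. A call with a number of a shift or a turn outside -1 to 1 is refused whole. A call with a gripper value outside its range is refused whole. OPENING is the finger opening in mm, from 0 to 87, set as the call begins (- or left out, the last holds). The fingers move at their own pace and stop on an object; FORCE is the grip in N (left out, the last holds). Time passes only in rows, so rows that repeat a pose let the fingers close. It gives the time, the measured TCP pose, the force, the opening and the grip force at its end, in the units of the state.
- get_obs(): the state, without advancing time (a new reading comes with each control period).
- camera(name): name is "scene" or "top"; returns the picture (400x640x3 uint8, red, green, blue); there is no depth.
- get_calibration(name): a dict with "vertical_fov" (degrees; the focal length in pixels is half the picture's height over the tangent of half this angle, whatever the lens; pixels are square), "cx", "cy" (the principal point, pixels), "D" ([k1, k2, p1, p2, k3] as OpenCV has them; the pictures are not rectified), "T" (4x4, takes a point from camera to world coordinates). Camera axes: x right, y down, z forward; pixel columns grow to the right and rows downward; lengths in m; the calibration is good to about 2 mm. A picture is of the moment at which its call begins. get_calibration takes no time and is no camera call.
- hand_in(): hands the job in; it is judged then, once.
Trained networks look in the newest picture that a camera, given by its name, has taken for a name from the list of things; names that differ only in an ending like _2 or _b are one class to them, and where a whole thing is asked for, a point or a joint stands for the part that bears it (a point fixed in the world has none). Each returns a list of dicts, best first, with "conf" (0 to 1); they miss things now and then, are a little off and sometimes report something else, mostly with a low value. They report only what shows in the picture. A call takes as long as a camera call. They do not tell look-alikes from the thing itself.
- cut_out(camera, thing): "region" (400x640 bool, what is visible of it) and "bbox" ([left, top, right, bottom] in pixels, round what is visible of it).
The state is a dict: "time": time; "q": joint angles; "joint_velocities": joint speeds; "joint_torque": joint torques, N m; "position": TCP position; "tool_rot": TCP orientation; "ft_force": force on the tool from outside, world axes, zero at the start; "moment": the same for the moment, N m; "grip_width": finger opening in m; "grip_force": force on a finger pad.
Only numpy, scipy, OpenCV 4.12 (cv2) and the standard library are available. Lean on these libraries where they do the work, as an engineer would, in place of code of your own. Each camera call takes 0.05 s, during which the arm holds its last target. There are 200 camera calls.

TASK

Put the doming punches lying on the bench away. Snap each one fully home, in both its clips, into its own place on the clip rail, so that the row runs from smallest to largest with every shank in the clips made for its size, all balls pointing away from the robot like the two punches already there; lay any spare, a punch whose size is already on the rail, in the wooden tray. Not every size may be there, and such a place stays empty; leave the other things on the bench where they are.

Things in the scene. Friction and masses are not known exactly. Their poses are not given: they have to be found in the camera images.
- punch1: steel doming punch of size 1: square shank 8 mm across, 92 mm long, and a 16 mm ball at its +x end, ball centre 52.4 mm from the origin; overall 106 mm, about 63 g. Origin: mid-length of the shank, on its axis; x towards the ball. Lies on the bench, on its ball and its tail end (so tilted about 3 degrees), or is absent (None); its place on the rail is the clips of size 1.
- punch3: steel doming punch of size 3: square shank 13 mm across, 110 mm long, and a 24 mm ball at its +x end, ball centre 64.6 mm from the origin; overall 132 mm, about 203 g. Origin: mid-length of the shank, on its axis; x towards the ball. Lies on the bench, on its ball and its tail end (so tilted about 3 degrees), or is absent (None); its place on the rail is the clips of size 3.
- punch4: steel doming punch of size 4: square shank 15.5 mm across, 119 mm long, and a 28 mm ball at its +x end, ball centre 70.7 mm from the origin; overall 144 mm, about 315 g. Origin: mid-length of the shank, on its axis; x towards the ball. Lies on the bench, on its ball and its tail end (so tilted about 3 degrees), or is absent (None); its place on the rail is the clips of size 4.
- punch6: steel doming punch of size 6: square shank 20.5 mm across, 137 mm long, and a 36 mm ball at its +x end, ball centre 82.9 mm from the origin; overall 169 mm, about 644 g. Origin: mid-length of the shank, on its axis; x towards the ball. Lies on the bench, on its ball and its tail end (so tilted about 3 degrees), or is absent (None); its place on the rail is the clips of size 6.
- spare2a: steel doming punch of size 2: square shank 10.5 mm across, 101 mm long, and a 20 mm ball at its +x end, ball centre 58.5 mm from the origin; overall 119 mm, about 120 g. Origin: mid-length of the shank, on its axis; x towards the ball. A spare of a size that is already on the rail. Lies on the bench in the same way, or is absent (None); belongs in the tray.
- spare2b: steel doming punch of size 2: square shank 10.5 mm across, 101 mm long, and a 20 mm ball at its +x end, ball centre 58.5 mm from the origin; overall 119 mm, about 120 g. Origin: mid-length of the shank, on its axis; x towards the ball. A spare of a size that is already on the rail. Lies on the bench in the same way, or is absent (None); belongs in the tray.
- spare5: steel doming punch of size 5: square shank 18 mm across, 128 mm long, and a 32 mm ball at its +x end, ball centre 76.8 mm from the origin; overall 157 mm, about 460 g. Origin: mid-length of the shank, on its axis; x towards the ball. A spare of a size that is already on the rail. Lies on the bench in the same way, or is absent (None); belongs in the tray.
- punch2: steel doming punch of size 2: square shank 10.5 mm across, 101 mm long, and a 20 mm ball at its +x end, ball centre 58.5 mm from the origin; overall 119 mm, about 120 g. Origin: mid-length of the shank, on its axis; x towards the ball. Already snapped into the clips of size 2 at the start, and stays there.
- punch5: steel doming punch of size 5: square shank 18 mm across, 128 mm long, and a 32 mm ball at its +x end, ball centre 76.8 mm from the origin; overall 157 mm, about 460 g. Origin: mid-length of the shank, on its axis; x towards the ball. Already snapped into the clips of size 5 at the start, and stays there.
- punch1_ball (a point): centre of the ball of punch1
- punch3_ball (a point): centre of the ball of punch3
- punch4_ball (a point): centre of the ball of punch4
- punch6_ball (a point): centre of the ball of punch6
- clip1 (a point): place 1: where the origin of punch 1 is when home. x: shank direction, ball to +x (away from the robot); y: along the rail to the next larger place; z up. Leaves for a 8 mm square shank; the bars it rests on are 4 mm below this point. Lips snap over its top edges; above them the leaves flare to a mouth 20 mm wide, 24 mm above this point. 10 to 20 N straight down snaps it in; then it can only slide along x (a few N).
- clip2 (a point): place 2: where the origin of punch 2 is when home. x: shank direction, ball to +x (away from the robot); y: along the rail to the next larger place; z up. Leaves for a 10.5 mm square shank; the bars it rests on are 5.25 mm below this point. Lips snap over its top edges; above them the leaves flare to a mouth 22.5 mm wide, 25 mm above this point. 10 to 20 N straight down snaps it in; then it can only slide along x (a few N).
- clip3 (a point): place 3: where the origin of punch 3 is when home. x: shank direction, ball to +x (away from the robot); y: along the rail to the next larger place; z up. Leaves for a 13 mm square shank; the bars it rests on are 6.5 mm below this point. Lips snap over its top edges; above them the leaves flare to a mouth 25 mm wide, 26 mm above this point. 10 to 20 N straight down snaps it in; then it can only slide along x (a few N).
- clip4 (a point): place 4: where the origin of punch 4 is when home. x: shank direction, ball to +x (away from the robot); y: along the rail to the next larger place; z up. Leaves for a 15.5 mm square shank; the bars it rests on are 7.75 mm below this point. Lips snap over its top edges; above them the leaves flare to a mouth 27.5 mm wide, 28 mm above this point. 10 to 20 N straight down snaps it in; then it can only slide along x (a few N).
- clip5 (a point): place 5: where the origin of punch 5 is when home. x: shank direction, ball to +x (away from the robot); y: along the rail to the next larger place; z up. Leaves for a 18 mm square shank; the bars it rests on are 9 mm below this point. Lips snap over its top edges; above them the leaves flare to a mouth 30 mm wide, 29 mm above this point. 10 to 20 N straight down snaps it in; then it can only slide along x (a few N).
- clip6 (a point): place 6: where the origin of punch 6 is when home. x: shank direction, ball to +x (away from the robot); y: along the rail to the next larger place; z up. Leaves for a 20.5 mm square shank; the bars it rests on are 10.25 mm below this point. Lips snap over its top edges; above them the leaves flare to a mouth 32.5 mm wide, 30 mm above this point. 10 to 20 N straight down snaps it in; then it can only slide along x (a few N).
- rail: clip rail, fixed; origin centre of its underside. Wooden foot 116 x 380 x 10 mm, two aluminium bars along y at x = -30 and 30 mm (12 mm wide, top at z = 34 mm), open between them down to the foot. Six places 58 mm apart, smallest at y = -145 mm. Each has a pair of spring clips, one on each bar, 11 mm wide in x, 49 mm free between them for fingers; a clip is two steel leaves
- tray: the spares tray, fixed: a pale open wooden tray 220 (its x) x 190 (its y) mm outside, 26 mm high, walls and floor 6 mm thick, empty at the start. Origin: centre of its underside
- tape: bystander: roll of white tape lying flat, 84 mm diameter, 22 mm high; origin centre of its underside
- spool: bystander: spool of copper wire standing upright, 52 mm diameter, 38 mm high; origin centre of its underside
- pliers: bystander: pliers with red grips lying flat, 160 mm long, 19 mm high; origin on the bench below the joint
There are look-alikes about, which are no part of the job. What is shaped like the spare2a but purple is not meant.

How it is judged:
At the end, for the whole second after the job is handed in: Each punch present is home in its clips (origin within 12 (size 1) to 34 mm (size 6) along, 3 mm across, 3.5 mm in height of its place, parallel within 0.06 rad, ball to +x), the first two included; each spare present lies in the tray (within 100 x 86 mm of its centre, under 35 mm up); all at rest (x of punch1 in the frame of clip1 between -0.012 and 0.012 m and y of punch1 in the frame of clip1 between -0.003 and 0.003 m and z of punch1 in the frame of clip1 between -0.0035 and 0.0035 m and angle between the x axis of punch1 and the x axis of clip1, either way round below 0.06 rad and linear speed of each of punch1, punch2, punch3, punch4, punch5, punch6, spare2a, spare2b, spare5 below 0.02 m/s and x of punch2 in the frame of clip2 between -0.0165 and 0.0165 m and y of punch2 in the frame of clip2 between -0.003 and 0.003 m and z of punch2 in the frame of clip2 between -0.0035 and 0.0035 m and angle between the x axis of punch2 and the x axis of clip2, either way round below 0.06 rad and x of punch3 in the frame of clip3 between -0.021 and 0.021 m and y of punch3 in the frame of clip3 between -0.003 and 0.003 m and z of punch3 in the frame of clip3 between -0.0035 and 0.0035 m and angle between the x axis of punch3 and the x axis of clip3, either way round below 0.06 rad and x of punch4 in the frame of clip4 between -0.0255 and 0.0255 m and y of punch4 in the frame of clip4 between -0.003 and 0.003 m and z of punch4 in the frame of clip4 between -0.0035 and 0.0035 m and angle between the x axis of punch4 and the x axis of clip4, either way round below 0.06 rad and x of punch5 in the frame of clip5 between -0.03 and 0.03 m and y of punch5 in the frame of clip5 between -0.003 and 0.003 m and z of punch5 in the frame of clip5 between -0.0035 and 0.0035 m and angle between the x axis of punch5 and the x axis of clip5, either way round below 0.06 rad and x of punch6 in the frame of clip6 between -0.0345 and 0.0345 m and y of punch6 in the frame of clip6 between -0.003 and 0.003 m and z of punch6 in the frame of clip6 between -0.0035 and 0.0035 m and angle between the x axis of punch6 and the x axis of clip6, either way round below 0.06 rad and x of punch1_ball in the frame of clip1 above 0.03 m and x of punch3_ball in the frame of clip3 above 0.03 m and x of punch4_ball in the frame of clip4 above 0.03 m and x of punch6_ball in the frame of clip6 above 0.03 m and x of spare2a in the frame of tray between -0.1 and 0.1 m and y of spare2a in the frame of tray between -0.086 and 0.086 m and z of each of spare2a, spare2b, spare5 in the frame of tray below 0.035 m and x of spare2b in the frame of tray between -0.1 and 0.1 m and y of spare2b in the frame of tray between -0.086 and 0.086 m and x of spare5 in the frame of tray between -0.1 and 0.1 m and y of spare5 in the frame of tray between -0.086 and 0.086 m); the robot touches nothing.
It fails at once if a bystander (tape, spool or pliers) was pushed more than 40 mm from where it lay (distance of any of tape, spool, pliers from where it was at the start of the episode above 0.04 m).
Of punch1, punch3, punch4, punch6 only 3 to 4 are there at a start; the rules pass over those that are not, and their reading is None.
Of spare2a, spare2b, spare5 only 2 to 3 are there at a start; the rules pass over those that are not, and their reading is None.
At some moment in a run one of punch1, punch3, punch4, punch6, spare2a, spare2b, spare5 may be knocked a few centimetres aside while the robot is not near it.
Once in a run the grip may slacken for a moment while it holds something.
It also fails if it takes over 210 s, if anything falls off the work surface, if the arm or the gripper's body presses on something with over 40 N, if the wrist force passes 120 N, or if a joint passes its speed limit or range.

## Working session

There is one attempt and no reset: what is moved stays moved. The work goes in short steps, Python scripts to look and compute and a shell command to move; the robot and the scene stay as the last step left them, time stands still between calls to the robot, and variables do not carry over. Pictures are saved under pics/ and viewed, at most 14 in all, crops included, and the job is handed in when it is done.

```bash
mkdir -p pics; ls; python3 - <<'E'
from rig import *
import cv2,numpy as np
for n in("scene","top"):
    cv2.imwrite(f"pics/{n}0.png",camera(n)[:,:,::-1]); c=get_calibration(n); print(n,c)
o=get_obs(); print(o["time"],o["position"],o["tool_rot"],o["grip_width"])
E
```

```text
pics
scene {'vertical_fov': 55.978873192231916, 'cx': 316.43299947982183, 'cy': 195.61941231084225, 'D': array([-0.00300694,  0.        ,  0.        ,  0.        ,  0.        ]), 'T': array([[-0.71296606,  0.59735083, -0.36722117,  0.90559699],
       [ 0.70119467,  0.60911228, -0.3705513 ,  0.419546  ],
       [ 0.0023298 , -0.52168402, -0.8531356 ,  0.84201087],
       [ 0.        ,  0.        ,  0.        ,  1.        ]])}
top {'vertical_fov': 57.57084314965779, 'cx': 317.7046407815607, 'cy': 200.3309432391644, 'D': array([-0.08092152,  0.        ,  0.        ,  0.        ,  0.        ]), 'T': array([[-0.01147211, -0.98242436,  0.18630824,  0.37101143],
       [-0.99949955,  0.01675934,  0.02682874,  0.0422286 ],
       [-0.02947961, -0.18590722, -0.98212497,  1.01722275],
       [ 0.        ,  0.        ,  0.        ,  1.        ]])}
0.1 [0.23077711 0.58018572 0.24368143] [ 1.88271545e-01  9.82116550e-01 -8.88995075e-04 -3.42847293e-04] 0.08689305065774419
```

View pics/scene0.png

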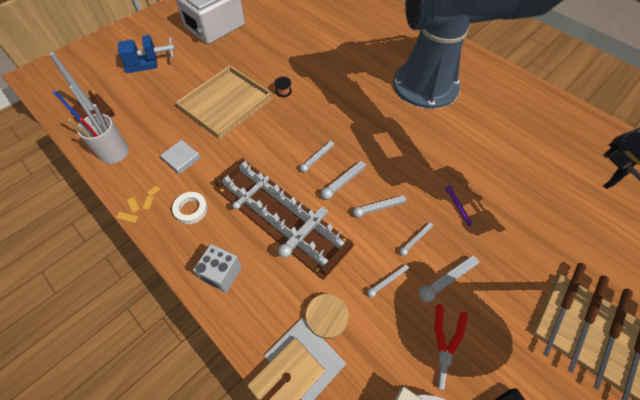

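View pics/top0.png

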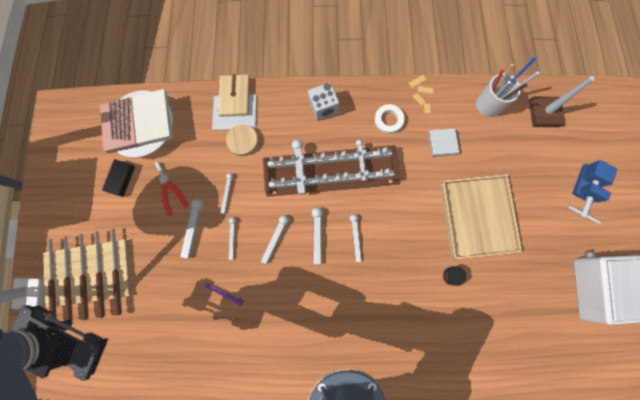

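```bash
cat > h.py <<'E'
from rig import *
import cv2,numpy as np
from scipy.optimize import minimize
from scipy.spatial.transform import Rotation as Rn
SZ={1:(8,92,16,52.4),2:(10.5,101,20,58.5),3:(13,110,24,64.6),4:(15.5,119,28,70.7),5:(18,128,32,76.8),6:(20.5,137,36,82.9)}
CAL={n:get_calibration(n) for n in("scene","top")}
def K(c): f=200/np.tan(np.radians(c["vertical_fov"])/2); return np.array([[f,0,c["cx"]],[0,f,c["cy"]],[0,0,1]])
def proj(n,P):
    c=CAL[n]; T=np.linalg.inv(c["T"])
    return cv2.projectPoints(np.asarray(P,float).reshape(-1,3),cv2.Rodrigues(T[:3,:3])[0],T[:3,3],K(c),c["D"])[0][:,0]
def ray(n,px,z):
    c=CAL[n]; u=cv2.undistortPoints(np.array([[px]],float),K(c),c["D"])[0,0]
    d=c["T"][:3,:3]@[u[0],u[1],1]; o=c["T"][:3,3]; return o+d*(z-o[2])/d[2]
def box(a,b,c): return np.array([[x,y,z] for x in(-a/2,a/2) for y in(-b/2,b/2) for z in(-c/2,c/2)])
sph=np.random.default_rng(0).normal(size=(300,3)); sph/=np.linalg.norm(sph,axis=1)[:,None]
def punch(s,x,y,yaw,z=None):
    """hulls of a punch (origin x,y); z None: lying on the bench, tilted"""
    w,L,D,b=np.array(SZ[s])/1000; t=0
    if z is None:
        t=np.arctan2(D/2-w/2,b+L/2); z=D/2-b*np.sin(t)
    R=Rn.from_euler("ZY",[yaw,-t]).as_matrix(); o=np.array([x,y,z])
    return [box(L,w,w)@R.T+o,(sph*D/2+[b,0,0])@R.T+o]
def mask(n,hulls,S=4):
    m=np.zeros((400*S,640*S),np.uint8)
    for h in hulls:
        p=cv2.convexHull((proj(n,h).astype(np.float32)+.5)*S-.5)
        cv2.fillConvexPoly(m,np.round(p).astype(np.int32),1)
    return cv2.resize(m.astype(np.float32),(640,400),interpolation=cv2.INTER_AREA)
def iou(regs,model):
    v=[]
    for n,r in regs.items():
        m=mask(n,model); v.append(np.minimum(m,r).sum()/np.maximum(m,r).sum())
    return np.mean(v)
def fit(regs,model,x0,step):
    s=np.vstack([x0,np.array(x0)+np.diag(step)])
    r=minimize(lambda p:-iou(regs,model(p)),x0,method="Nelder-Mead",options=dict(initial_simplex=s,xatol=1e-4,fatol=1e-4,maxiter=120))
    return r.x,-r.fun
def find(cams=("top","scene")):
    """all distinct punch regions seen by each camera"""
    out={}
    for n in cams:
        camera(n); L=[]
        for t in("punch1","punch3","punch4","punch6","spare2a","spare5"):
            for d in cut_out(n,t):
                r=d["region"]
                if d["conf"]<.2 or r.sum()<30: continue
                for e in L:
                    if (e[0]&r).sum()>.5*min(r.sum(),e[0].sum()): e[1].append((t,round(d["conf"],2))); break
                else: L.append([r,[(t,round(d["conf"],2))]])
        out[n]=L
    return out
E
cat > m.py <<'E'
from h import *
F=find()
for n in F:
    for r,t in F[n]: 
        yx=np.argwhere(r); print(n,yx.mean(0)[::-1].round(),r.sum(),t)
S=[(r,ray("scene",np.argwhere(r).mean(0)[::-1],.01)) for r,t in F["scene"]]
for r,t in F["top"]:
    yx=np.argwhere(r)[:,::-1].astype(float); c=ray("top",yx.mean(0),.01)
    P=np.array([ray("top",p,.01)[:2] for p in yx]); u=np.linalg.svd(P-P.mean(0),full_matrices=False)[2][0]; u*=np.sign(u[0])
    yaw=np.arctan2(u[1],u[0]); best=[]
    regs={"top":r.astype(np.float32)}
    for q,cs in S:
        if np.linalg.norm((cs-c)[:2])<.03: regs["scene"]=q.astype(np.float32)
    for s in SZ:
        for fl in (0,np.pi):
            if iou({"top":regs["top"]},punch(s,c[0],c[1],yaw+fl))<.3: continue
            x,v=fit(regs,lambda p:punch(s,*p),[c[0],c[1],yaw+fl],[.01,.01,.1]); best.append((round(v,3),s,x.round(4)))
    best.sort(key=lambda b:-b[0]); print(list(regs),yx.mean(0).round(),best[:3])
E
time python3 m.py
```

```text
top [192. 227.] 516 [('punch1', 0.96), ('punch3', 0.96), ('punch4', 0.96), ('punch6', 0.96)]
top [298. 164.] 358 [('punch1', 0.75), ('punch3', 0.75), ('punch4', 0.75), ('punch6', 0.75)]
top [355. 236.] 258 [('punch1', 0.64), ('punch3', 0.64), ('punch4', 0.64), ('punch6', 0.64)]
top [361. 156.] 144 [('punch1', 0.53), ('punch3', 0.53), ('punch4', 0.53), ('punch6', 0.53)]
top [226. 295.] 170 [('spare2a', 0.69)]
top [480. 217.] 5383 [('spare2a', 0.62)]
top [232. 236.] 204 [('spare2a', 0.45)]
top [317. 235.] 420 [('spare5', 0.73)]
scene [249. 193.] 207 [('punch1', 0.8), ('punch3', 0.8), ('punch4', 0.8), ('punch6', 0.8)]
scene [315. 157.] 312 [('punch1', 0.76), ('punch3', 0.76), ('punch4', 0.76), ('punch6', 0.76)]
scene [301. 233.] 628 [('punch1', 0.6), ('punch3', 0.6), ('punch4', 0.6), ('punch6', 0.6)]
scene [458. 204.] 249 [('spare2a', 0.75)]
scene [414. 239.] 231 [('spare2a', 0.52), ('spare5', 0.42)]
scene [343. 180.] 535 [('spare5', 0.85)]
scene [446. 279.] 769 [('spare5', 0.65)]
['top', 'scene'] [192. 227.] [(np.float64(0.891), 6, array([ 0.4723,  0.4306, -0.2051])), (np.float64(0.871
[... 701 characters left out ...]
.0594,  0.1059]))]
['top', 'scene'] [226. 295.] [(np.float64(0.791), 2, array([0.3094, 0.3394, 4.2916])), (np.float64(0.777), 1, array([0.3077, 0.3367, 4.2817])), (np.float64(0.744), 2, array([0.3026, 0.3243, 1.1133]))]
['top'] [480. 217.] []
['top', 'scene'] [232. 236.] [(np.float64(0.854), 2, array([ 0.4507,  0.3127, -0.0178])), (np.float64(0.773), 2, array([0.4689, 0.3127, 3.1355])), (np.float64(0.734), 1, array([ 0.4544,  0.3132, -0.0281]))]
['top', 'scene'] [317. 235.] [(np.float64(0.932), 5, array([ 0.4484,  0.0729, -0.0105])), (np.float64(0.838), 5, array([0.4757, 0.0728, 3.1328])), (np.float64(0.819), 6, array([ 0.4448,  0.0741, -0.0094]))]
real	0m32.666s
user	0m45.664s
sys	0m10.971s
```

```bash
cat > c.py <<'E'
from h import *
def steel(n):
    h=cv2.cvtColor(camera(n),cv2.COLOR_RGB2HSV); return (h[:,:,1]<75)
def locate(seeds,sizes=None,cams=("top","scene"),rep=True):
    M={n:steel(n) for n in cams}; out=[]
    for i,(x,y,yaw) in enumerate(seeds):
        regs={}
        for n in cams:
            w=cv2.dilate((mask(n,punch(6,x,y,yaw))>0).astype(np.uint8),np.ones((9,9)))
            m=(M[n]&(w>0)).astype(np.uint8); k,lab,st,_=cv2.connectedComponentsWithStats(m)
            regs[n]=(lab==1+st[1:,4].argmax()).astype(np.float32)
        b=[]
        for s in (sizes[i] if sizes else SZ):
            p,v=fit(regs,lambda p:punch(s,*p),[x,y,yaw],[.01,.01,.1]); b.append((round(v,3),s,p.round(4).tolist()))
        b.sort(key=lambda b:-b[0]); out.append(b[0])
        if rep: print([int(r.sum()) for r in regs.values()],b[:3])
    return out
E
python3 - <<'E'
from c import *
def ends(a,b):
    A,B=ray("top",a,.01),ray("top",b,.01); c=(A+B)/2; return [c[0],c[1],np.arctan2(A[1]-B[1],A[0]-B[0])]
locate([ends((197,203),(187,256)),ends((229,176),(224,211)),ends((232,220),(234,257)),ends((286,219),(266,260)),ends((317,211),(318,262)),ends((355,217),(359,260))])
# rail
for n in("top","scene"): 
    print([(d["conf"],d["bbox"]) for d in cut_out(n,"rail")][:2],[(d["conf"],d["bbox"]) for d in cut_out(n,"tray")][:2])
R={n:cut_out(n,"rail")[0]["region"].astype(np.float32) for n in("top","scene")}
T={n:cut_out(n,"tray")[0]["region"].astype(np.float32) for n in("top","scene")}
def place(Pts,p): return Pts@Rn.from_euler("z",p[2]).as_matrix().T+[p[0],p[1],0]
foot=box(.116,.38,.01)+[0,0,.005]
def clips(k,sx): 
    w=(8+2.5*k)/1000; return box(.011,w+.012,.0)+[sx*.03,-.145+.058*k,.034+w+.020]
def rail(p): return [place(foot,p)]+[place(np.vstack([box(.011,(20+2.5*k)/1000,0)+[sx*.03,-.145+.058*k,.062+.0015*k+.00125*k],box(.012,.02,0)+[sx*.03,-.145+.058*k,.034]]),p) for k in range(6) for sx in(-1,1)]
def pun(p): 
    o=[]
    for k,dx in((1,p[3]),(4,p[4])):
        c=place(np.array([[dx,-.145+.058*k,0]]),p)[0]; o+=punch(k+1,c[0],c[1],p[2],.034+SZ[k+1][0]/2000)
    return o
print(fit(R,lambda p:rail(p),[.645,.035,.09],[.01,.01,.05]))
for n in R: print(n,fit({n:R[n]},lambda p:rail(p),[.645,.035,.09],[.01,.01,.05]))
print(fit({n:np.maximum(R[n],0) for n in R},lambda p:rail(p[:3])+pun(p),[.645,.035,.09,0,0],[.01,.01,.05,.01,.01]))
print("tray",fit(T,lambda p:[place(box(.22,.19,.026)+[0,0,.013],p)],[*ray("top",(482,217),0)[:2],.08],[.01,.01,.05]))
import cv2
im=camera("top")[:,:,::-1]; 
cv2.imwrite("pics/crop1.png",cv2.resize(im[130:310,150:410],None,fx=3,fy=3,interpolation=cv2.INTER_CUBIC))
E
```

```text
[645, 768] [(np.float64(0.939), 6, [0.4729, 0.4303, -0.2044]), (np.float64(0.812), 5, [0.4775, 0.4297, -0.2105]), (np.float64(0.65), 4, [0.4824, 0.4291, -0.2104])]
[235, 295] [(np.float64(0.894), 2, [0.5799, 0.3341, -0.1644]), (np.float64(0.772), 3, [0.5745, 0.3347, -0.1652]), (np.float64(0.673), 1, [0.5846, 0.3333, -0.1711])]
[239, 240] [(np.float64(0.896), 2, [0.4505, 0.313, -0.0191]), (np.float64(0.698), 3, [0.4572, 0.3125, 0.0198]), (np.float64(0.68), 1, [0.4559, 0.3138, -0.0296])]
[411, 437] [(np.float64(0.898), 4, [0.4443, 0.1964, -0.4331]), (np.float64(0.802), 5, [0.4386, 0.1986, -0.4471]), (np.float64(0.763), 3, [0.4474, 0.1943, -0.4638])]
[484, 485] [(np.float64(0.905), 5, [0.4489, 0.0724, -0.0033]), (np.float64(0.827), 6, [0.4433, 0.0717, 0.0013]), (np.float64(0.771), 4, [0.4522, 0.0715, 0.006])]
[321, 276] [(np.float64(0.874), 3, [0.4458, -0.0347, 0.0963]), (np.float64(0.796), 4, [0.4397, -0.0354, 0.0954]), (np.float64(0.707), 2, [0.4501, -0.0352, 0.0514])]
[(0.57, [259.9, 142.8, 400.2, 198.8])] [(0.72, [439.5, 172.7, 522.5, 258.3])]
[(0.69, [215.0, 155.6, 353.5, 276.7])] [(0.9, [175.8, 65.7, 270.3, 140.7]), (0.33, [368.9, 265.1, 408.6, 294.9])]
(array([0.65003424, 0.03135095, 0.07869829]), np.float64(0.882637619972229))
top (array([0.6504718 , 0.03254558, 0.07943519]), np.float64(0.9040182828903198))
scene (array([0.65030732, 0.03113363, 0.07725624]), np.float64(0.8628102540969849))
(array([ 0.65033404,  0.03174726,  0.07969492,  0.00488618, -0.00292742]), np.float64(0.8556261658668518))
tray (array([ 0.50862728, -0.38282483,  0.08142304]), np.float64(0.9795209169387817))
```

View pics/crop1.png

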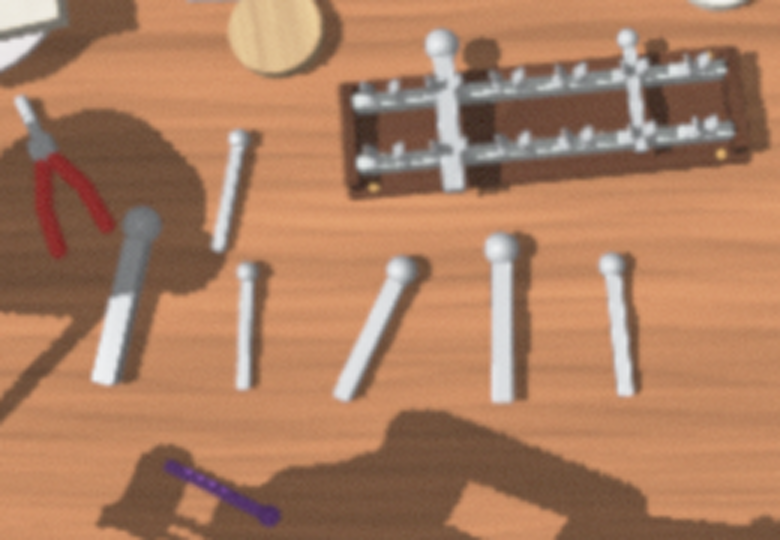

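```bash
cat > plan.py <<'E'
import sys,json
from h import *
RAIL=(0.6503,0.0317,0.079); TRAY=(.5086,-.3828,.0814)
def loc(F,x,y): c,s=np.cos(F[2]),np.sin(F[2]); return F[0]+c*x-s*y,F[1]+s*x+c*y
def tilt(s): w,L,D,b=SZ[s]; return np.arctan2((D-w)/2,b+L/2)
def rot(yaw,t=0): return Rn.from_euler("ZY",[yaw,np.pi-t])
def plan(wps,v=.03):
    """wps: (x,y,z,yaw,tilt) TCP; prints rows per call, v = metres per row"""
    o=get_obs(); p=np.array(o["position"]); R=Rn.from_quat(o["tool_rot"])
    for w in wps:
        tp=np.array(w[:3]); tR=rot(w[3],w[4]); print("->",np.round(w,3).tolist())
        for _ in range(9):
            d=R.inv().apply(tp-p)/.08; r=(R.inv()*tR).as_rotvec()/(np.pi/2)
            if abs(d).max()<.012 and abs(r).max()<.008: break
            f=min(1,.99/max(abs(d).max(),1e-9)); d=np.round(d*f,2 if f<1 else 3); r=np.round(r,3)
            n=max(1,int(np.ceil(max(np.linalg.norm(d)*.08/v,np.linalg.norm(r)*90/6))))
            print("  ",json.dumps([float(x) for k in range(1,n+1) for x in np.round(np.r_[d,r]*k/n,3)]).replace(" ","").replace("0.","."))
            p=p+R.apply(d*.08); R=R*Rn.from_rotvec(r*np.pi/2)
def pick(s,x,y,yaw,dx=0):
    x+=dx*np.cos(yaw); y+=dx*np.sin(yaw); t=tilt(s)
    plan([(x,y,.10,yaw,t),(x,y,.026,yaw,t)])
E
python3 - <<'E'
from plan import *
pick(6,.4729,.4303,-.2044,.004)
E
```

```text
-> [0.477, 0.429, 0.1, -0.204, 0.051]
   [-.33,-.057,.167,-.001,-.011,-.037,-.66,-.113,.333,-.002,-.021,-.074,-.99,-.17,.5,-.003,-.032,-.111]
   [-.248,-.092,.148,.0,-.0,-.0,-.495,-.185,.295,.0,-.0,-.0,-.742,-.277,.442,.0,-.0,-.0,-.99,-.37,.59,.0,-.0,-.0]
   [-.248,-.092,.15,.0,-.0,-.0,-.495,-.185,.3,.0,-.0,-.0,-.742,-.277,.45,.0,-.0,-.0,-.99,-.37,.6,.0,-.0,-.0]
   [-.198,-.074,.119,.0,-.0,-.0,-.397,-.149,.238,.0,-.0,-.0]
-> [0.477, 0.429, 0.026, -0.204, 0.051]
   [.016,-.0,.308,.0,-.0,-.0,.031,-.0,.616,.0,-.0,-.0,.047,-.0,.924,.0,-.0,-.0]
```

```bash
sed -i 's/.replace("0.",".")//; s/,.:/&/' plan.py
python3 -m inch '[-0.33,-0.057,0.167,0,-0.011,-0.037,-0.66,-0.113,0.333,0,-0.021,-0.074,-0.99,-0.17,0.5,-0.003,-0.032,-0.111]' 40 10
python3 -m inch '[-0.5,-0.185,0.295,0,0,0,-0.99,-0.37,0.59,0,0,0]'
python3 -m inch '[-0.5,-0.185,0.3,0,0,0,-0.99,-0.37,0.6,0,0,0]'
python3 -m inch '[-0.2,-0.074,0.119,0,0,0,-0.4,-0.15,0.238,0,0,0,-0.4,-0.15,0.238,0,0,0,-0.4,-0.15,0.238,0,0,0]'
python3 - <<'E'
from plan import *
pick(6,.4729,.4303,-.2044,.004)
E
```

```text
time: 1.6
position: [0.3003, 0.5389, 0.2045]
tool_rot: [0.1, 0.995, -0.002, 0.026]
ft_force: [-0.2, -0.5, -0.7]
grip_width: 0.0743
grip_force: 0.0
time: 1.77
position: [0.3638, 0.4996, 0.1674]
tool_rot: [0.101, 0.995, -0.002, 0.026]
ft_force: [-0.1, 0.0, -0.8]
grip_width: 0.0617
grip_force: 0.0
time: 1.93
position: [0.4279, 0.4599, 0.1293]
tool_rot: [0.102, 0.994, -0.002, 0.025]
ft_force: [-0.2, 1.2, 0.4]
grip_width: 0.0482
grip_force: 0.0
time: 2.27
position: [0.4567, 0.4415, 0.1118]
tool_rot: [0.103, 0.994, -0.003, 0.025]
ft_force: [-0.4, -0.3, 0.3]
grip_width: 0.0402
grip_force: 0.0
-> [0.477, 0.429, 0.1, -0.204, 0.051]
   [-0.269,-0.095,0.161,-0.0,-0.001,-0.001]
-> [0.477, 0.429, 0.026, -0.204, 0.051]
   [0.016,0.0,0.308,-0.0,-0.0,-0.0,0.031,0.0,0.616,-0.0,-0.0,-0.0,0.047,0.0,0.924,-0.0,-0.0,-0.0]
```

```bash
python3 -m inch '[-0.269,-0.095,0.161,0,-0.001,0,-0.269,-0.095,0.161,0,-0.001,0,-0.25,-0.095,0.5,0,-0.001,0,-0.24,-0.095,0.8,0,-0.001,0,-0.222,-0.095,1.0,0,-0.001,0,-0.222,-0.095,1.0,0,-0.001,0,-0.222,-0.095,1.0,0,-0.001,0]' 40 10
python3 - <<'E'
from plan import *
pick(6,.4729,.4303,-.2044,.004)
E
```

```text
time: 2.85
position: [0.4746, 0.4311, 0.0334]
tool_rot: [0.101, 0.995, -0.003, 0.025]
ft_force: [1.0, -0.7, -0.1]
grip_width: 0.0402
grip_force: 0.0
-> [0.477, 0.429, 0.1, -0.204, 0.051]
   [-0.025,-0.005,-0.277,-0.0,-0.0,0.0,-0.049,-0.009,-0.553,-0.0,-0.0,0.001,-0.074,-0.014,-0.83,-0.0,-0.0,0.001]
-> [0.477, 0.429, 0.026, -0.204, 0.051]
   [0.016,0.0,0.308,-0.0,-0.0,-0.0,0.031,0.0,0.616,-0.0,-0.0,-0.0,0.047,0.0,0.924,-0.0,-0.0,-0.0]
```

```bash
python3 -m inch '[-0.015,-0.014,0.05,0,0,0,-0.027,-0.014,0.092,0,0,0,-0.027,-0.014,0.092,0,0,0]' 40 60
python3 -m inch '[0,0,0,0,0,0,0,0,0,0,0,0,0,0,0,0,0,0,0,0,0,0,0,0,0,0,0,0,0,0,0,0,0,0,0,0]' 0 60
python3 -m inch '[0,0,-0.3,0,0,0,0,0,-0.6,0,0,0,0,0,-1,0,0,0,0,0,-1,0,0,0,0,0,-1,0,0,0]'
python3 - <<'E'
from plan import *
x,y=loc(RAIL,.004,.145); z=.034+.01025+.026-.0138
plan([(.56,.3,.14,.079,0),(x,y,.14,.079,0),(x,y,z+.03,.079,0)])
E
```

```text
time: 3.1
position: [0.4788, 0.4291, 0.0269]
tool_rot: [0.102, 0.994, -0.002, 0.027]
ft_force: [-0.5, -0.1, -0.8]
grip_width: 0.0399
grip_force: 0.0
time: 3.6
position: [0.4785, 0.4288, 0.0265]
tool_rot: [0.102, 0.994, -0.002, 0.026]
ft_force: [0.4, -0.7, 1.8]
grip_width: 0.02
grip_force: 60.0
time: 4.02
position: [0.4744, 0.4298, 0.1065]
tool_rot: [0.102, 0.994, -0.002, 0.026]
ft_force: [-0.2, -0.3, -7.1]
grip_width: 0.0201
grip_force: 60.0
-> [0.56, 0.3, 0.14, 0.079, 0.0]
   [-0.248,-0.242,-0.062,-0.001,0.008,-0.045,-0.495,-0.485,-0.125,-0.002,0.017,-0.09,-0.742,-0.728,-0.188,-0.003,0.026,-0.135,-0.99,-0.97,-0.25,-0.004,0.034,-0.18]
   [-0.137,-0.249,-0.059,0.0,-0.0,-0.0,-0.274,-0.498,-0.118,0.0,-0.0,-0.0]
-> [0.643, 0.177, 0.14, 0.079, 0.0]
   [-0.14,-0.248,-0.0,0.0,-0.0,-0.0,-0.28,-0.495,-0.0,0.0,-0.0,-0.0,-0.42,-0.742,-0.0,0.0,-0.0,-0.0,-0.56,-0.99,-0.0,0.0,-0.0,-0.0]
   [-0.176,-0.314,-0.0,0.0,-0.0,-0.0,-0.351,-0.629,-0.001,0.0,-0.0,-0.0]
-> [0.643, 0.177, 0.086, 0.079, 0.0]
   [-0.0,-0.0,0.334,0.0,-0.0,-0.0,-0.0,-0.0,0.669,0.0,-0.0,-0.0]
```

```bash
python3 -m inch '[-0.248,-0.242,-0.062,-0.001,0.008,-0.045,-0.495,-0.485,-0.125,-0.002,0.017,-0.09,-0.742,-0.728,-0.188,-0.003,0.026,-0.135,-0.99,-0.97,-0.25,-0.004,0.034,-0.18,-0.99,-0.97,-0.25,-0.004,0.034,-0.18]'
python3 -m inch '[-0.137,-0.249,-0.059,0,0,0,-0.274,-0.498,-0.118,0,0,0,-0.274,-0.498,-0.118,0,0,0]'
python3 -m inch '[-0.14,-0.248,0,0,0,0,-0.28,-0.495,0,0,0,0,-0.42,-0.742,0,0,0,0,-0.56,-0.99,0,0,0,0,-0.56,-0.99,0,0,0,0]'
python3 -m inch '[-0.176,-0.314,0,0,0,0,-0.351,-0.629,0,0,0,0,-0.351,-0.629,0,0,0,0,-0.351,-0.629,0,0,0,0]'
cat > rail.py <<'E'
import sys
from plan import *
s=int(sys.argv[1]); dx=float(sys.argv[2]); dz=float(sys.argv[3])
x,y=loc(RAIL,dx,-.145+.058*(s-1)); w,L,D,b=np.array(SZ[s])/1000; z=.034+w/2+.026-(D/2-b*np.sin(tilt(s)))
plan([(x,y,z+dz,.079,0)])
E
python3 rail.py 6 .005 .03
python3 - <<'E'
from c import *
import cv2
im=camera("top")[:,:,::-1]
cv2.imwrite("pics/a1.png",cv2.resize(im[110:270,150:410],None,fx=3,fy=3,interpolation=cv2.INTER_CUBIC))
E
```

```text
time: 4.43
position: [0.5383, 0.3326, 0.1283]
tool_rot: [-0.038, 0.999, -0.002, -0.001]
ft_force: [1.2, 0.7, -6.0]
grip_width: 0.0199
grip_force: 60.0
time: 4.68
position: [0.5617, 0.2956, 0.1373]
tool_rot: [-0.038, 0.999, -0.002, -0.001]
ft_force: [1.8, 0.6, -5.7]
grip_width: 0.0201
grip_force: 60.0
time: 5.1
position: [0.6125, 0.2198, 0.1365]
tool_rot: [-0.037, 0.999, -0.002, -0.002]
ft_force: [-0.8, 0.3, -6.5]
grip_width: 0.0198
grip_force: 60.0
time: 5.43
position: [0.6421, 0.1745, 0.1366]
tool_rot: [-0.037, 0.999, -0.001, -0.003]
ft_force: [0.7, 1.2, -6.4]
grip_width: 0.0201
grip_force: 60.0
-> [0.644, 0.177, 0.086, 0.079, 0.0]
   [-0.014,0.013,0.313,-0.0,-0.002,-0.002,-0.027,0.026,0.626,-0.001,-0.004,-0.003]
```

View pics/a1.png

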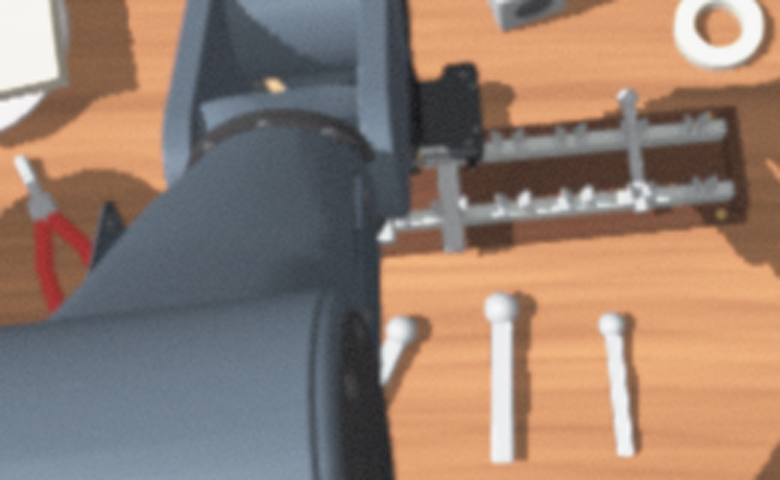

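```bash
python3 -m inch '[-0.014,0.026,0.313,0,-0.004,-0.003,-0.027,0.026,0.626,-0.001,-0.004,-0.003,-0.027,0.026,0.626,-0.001,-0.004,-0.003,-0.027,0.026,0.626,-0.001,-0.004,-0.003]'
python3 rail.py 6 .005 0
python3 - <<'E'
from c import *
im=camera("scene")[:,:,::-1]
cv2.imwrite("pics/a2.png",cv2.resize(im[150:300,200:380],None,fx=4,fy=4,interpolation=cv2.INTER_CUBIC))
E
```

```text
time: 5.82
position: [0.6415, 0.1787, 0.0868]
tool_rot: [-0.042, 0.999, 0.0, -0.002]
ft_force: [-0.2, -1.2, -5.8]
grip_width: 0.0201
grip_force: 60.0
-> [0.644, 0.177, 0.056, 0.079, 0.0]
   [-0.014,-0.014,0.19,0.0,-0.001,0.002,-0.029,-0.029,0.379,0.0,-0.002,0.003]
```

View pics/a2.png

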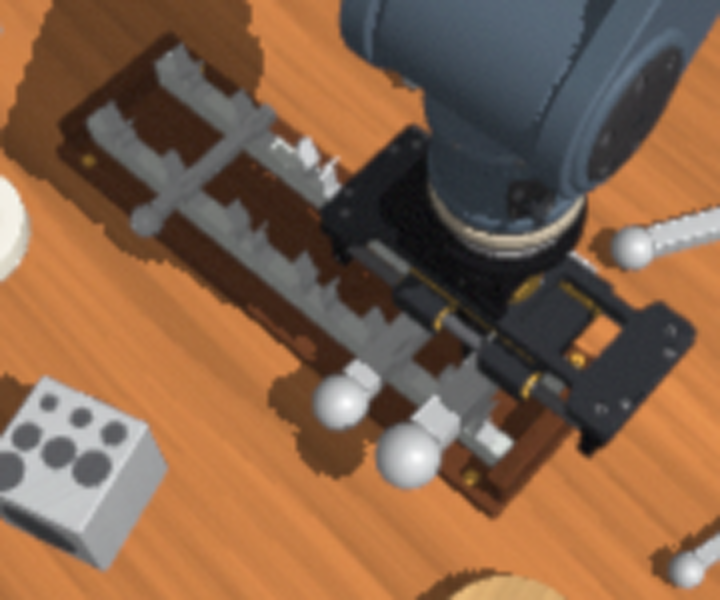

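```bash
python3 -m inch '[-0.02,-0.015,0.1,0,0,0.002,-0.02,-0.015,0.18,0,0,0.002,-0.02,-0.015,0.26,0,0,0.002,-0.02,-0.015,0.32,0,0,0.002,-0.02,-0.015,0.36,0,0,0.002,-0.02,-0.015,0.385,0,0,0.002,-0.02,-0.015,0.385,0,0,0.002]'
python3 -m inch '[0,0,0.02,0,0,0,0,0,0.02,0,0,0,0,0,0.02,0,0,0]'
python3 rail.py 6 .005 0
```

```text
time: 6.45
position: [0.6454, 0.1777, 0.0571]
tool_rot: [-0.04, 0.999, 0.001, 0.001]
ft_force: [1.0, 1.3, -9.8]
grip_width: 0.02
grip_force: 60.0
time: 6.7
position: [0.6455, 0.1777, 0.0569]
tool_rot: [-0.04, 0.999, 0.001, 0.001]
ft_force: [-1.8, 1.1, -4.1]
grip_width: 0.0203
grip_force: 60.0
-> [0.644, 0.177, 0.056, 0.079, 0.0]
   [0.022,-0.012,0.005,0.001,0.002,0.001]
```

```bash
python3 -m inch '[0,0,0.02,0,0,0,0,0,0.04,0,0,0,0,0,0.04,0,0,0]'
python3 -m inch '[0,0,0.02,0,0,0,0,0,0.04,0,0,0,0,0,0.04,0,0,0]'
```

```text
time: 6.95
position: [0.6455, 0.1777, 0.0568]
tool_rot: [-0.04, 0.999, 0.001, 0.001]
ft_force: [-7.4, -0.2, 11.3]
grip_width: 0.0199
grip_force: 60.0
time: 7.2
position: [0.6456, 0.1778, 0.0567]
tool_rot: [-0.04, 0.999, 0.0, 0.002]
ft_force: [-12.1, -0.4, 26.6]
grip_width: 0.0199
grip_force: 60.0
```

```bash
python3 -m inch '[0,0,-0.02,0,0,0,0,0,-0.04,0,0,0,0,0,-0.04,0,0,0,0,0,-0.04,0,0,0]' 34 60
python3 -m inch '[0,0,-0.3,0,0,0,0,0,-0.6,0,0,0,0,0,-0.99,0,0,0,0,0,-0.99,0,0,0]'
cat > look.py <<'E'
import sys
from c import *
from plan import RAIL,loc
# usage: look.py home sizes | bench size x y yaw ...
a=sys.argv[2:]
if sys.argv[1]=="home":
    for n in("top","scene"):
        M=steel(n).astype(np.uint8)
        for s in map(int,a):
            w,L,D,b=np.array(SZ[s])/1000
            for z in(0,.012):
                P=[(*loc(RAIL,b+dx,-.145+.058*(s-1)),.034+w/2+z) for dx in(0,.01)]
                print(n,s,"ball expected at dz",z,"dx 0/10mm",proj(n,P).round(1).tolist())
            im=camera(n); 
else:
    v=list(map(float,a)); sd=[v[i:i+4] for i in range(0,len(v),4)]
    print(locate([q[1:] for q in sd],[[int(q[0])] for q in sd],rep=False))
E
python3 look.py home 6
python3 - <<'E'
from c import *
im=camera("scene")[:,:,::-1]
cv2.imwrite("pics/a3.png",cv2.resize(im[150:300,200:400],None,fx=4,fy=4,interpolation=cv2.INTER_CUBIC))
E
```

```text
time: 7.53
position: [0.6477, 0.1774, 0.0544]
tool_rot: [-0.04, 0.999, 0.001, 0.004]
ft_force: [0.2, -0.5, -0.0]
grip_width: 0.0322
grip_force: 0.0
time: 7.87
position: [0.6505, 0.1777, 0.1388]
tool_rot: [-0.04, 0.999, 0.001, 0.008]
ft_force: [1.4, 0.4, 1.3]
grip_width: 0.0338
grip_force: 0.0
top 6 ball expected at dz 0 dx 0/10mm [[276.7, 143.3], [276.4, 139.9]]
top 6 ball expected at dz 0.012 dx 0/10mm [[276.1, 141.8], [275.8, 138.4]]
scene 6 ball expected at dz 0 dx 0/10mm [[300.0, 268.5], [296.9, 271.8]]
scene 6 ball expected at dz 0.012 dx 0/10mm [[299.8, 266.6], [296.7, 269.9]]
```

View pics/a3.png

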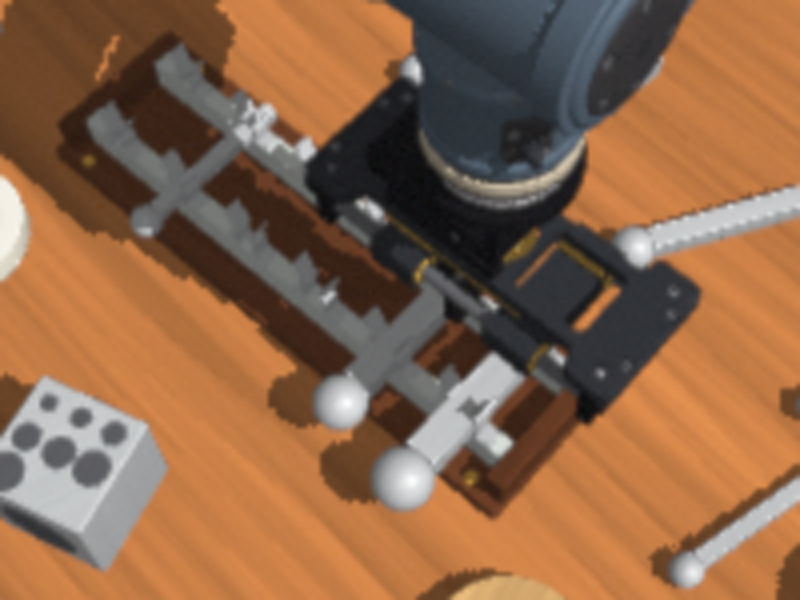

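```bash
sed -i 's/for k in range(1,n+1) for/for k in [*range(1,n+1),n] for/' plan.py
cat > pk.py <<'E'
import sys
from plan import *
a=list(map(float,sys.argv[1:])); s=int(a[0]); x,y,yaw,z=a[1:5]
plan([(x,y,z,yaw,tilt(s))],.036)
E
python3 pk.py 4 .4443 .1964 -.4331 .12
```

```text
-> [0.444, 0.196, 0.12, -0.433, 0.048]
   [0.198,0.036,0.012,0.002,-0.006,0.065,0.396,0.072,0.024,0.004,-0.012,0.13,0.594,0.108,0.036,0.005,-0.017,0.196,0.792,0.144,0.048,0.007,-0.023,0.261,0.99,0.18,0.06,0.009,-0.029,0.326,0.99,0.18,0.06,0.009,-0.029,0.326]
   [0.33,-0.117,0.003,-0.0,0.0,0.0,0.66,-0.233,0.007,-0.0,0.0,0.0,0.99,-0.35,0.01,-0.0,0.0,0.0,0.99,-0.35,0.01,-0.0,0.0,0.0]
   [0.22,-0.078,0.001,-0.0,0.0,0.0,0.441,-0.156,0.002,-0.0,0.0,0.0,0.441,-0.156,0.002,-0.0,0.0,0.0]
```

```bash
python3 -m inch '[0.198,0.036,0.012,0.002,-0.006,0.065,0.396,0.072,0.024,0.004,-0.012,0.13,0.594,0.108,0.036,0.005,-0.017,0.196,0.792,0.144,0.048,0.007,-0.023,0.261,0.99,0.18,0.06,0.009,-0.029,0.326,0.99,0.18,0.06,0.009,-0.029,0.326]' 40 10 | tail -1
python3 -m inch '[0.33,-0.117,0.003,0,0,0,0.66,-0.233,0.007,0,0,0,0.99,-0.35,0.01,0,0,0,0.99,-0.35,0.01,0,0,0]' | tail -1
python3 -m inch '[0.22,-0.078,0.001,0,0,0,0.441,-0.156,0.002,0,0,0,0.441,-0.156,0.002,0,0,0,0.441,-0.156,0.002,0,0,0]'
python3 pk.py 4 .4443 .1964 -.4331 .026
```

```text
grip_force: 0.0
grip_force: 0.0
time: 9.28
position: [0.4459, 0.1966, 0.1206]
tool_rot: [0.213, 0.977, -0.005, 0.025]
ft_force: [0.9, 1.2, 0.2]
grip_width: 0.0399
grip_force: 0.0
-> [0.444, 0.196, 0.026, -0.433, 0.048]
   [0.02,-0.003,0.33,0.0,0.001,0.001,0.04,-0.007,0.66,0.001,0.001,0.001,0.06,-0.01,0.99,0.001,0.002,0.002,0.06,-0.01,0.99,0.001,0.002,0.002]
   [0.016,-0.001,0.191,-0.0,-0.0,-0.0,0.016,-0.001,0.191,-0.0,-0.0,-0.0]
```

```bash
python3 -m inch '[0.02,-0.003,0.33,0,0.001,0.001,0.04,-0.007,0.66,0,0.001,0.001,0.06,-0.01,0.99,0,0.002,0.002,0.06,-0.01,0.99,0,0.002,0.002]' | tail -1
python3 -m inch '[0.016,0,0.1,0,0,0,0.016,0,0.191,0,0,0,0.016,0,0.191,0,0,0]' 
python3 -m inch '[0,0,0,0,0,0,0,0,0,0,0,0,0,0,0,0,0,0,0,0,0,0,0,0,0,0,0,0,0,0,0,0,0,0,0,0]' 0 60
python3 -m inch '[0,0,-0.3,0,0,0,0,0,-0.6,0,0,0,0,0,-1,0,0,0,0,0,-1,0,0,0,0,0,-1,0,0,0]'
python3 rail.py 4 0 .08
```

```text
grip_force: 0.0
time: 9.87
position: [0.4447, 0.1965, 0.0261]
tool_rot: [0.216, 0.976, -0.004, 0.024]
ft_force: [-0.4, -0.8, 0.1]
grip_width: 0.0398
grip_force: 0.0
time: 10.37
position: [0.4441, 0.1967, 0.027]
tool_rot: [0.216, 0.976, -0.004, 0.024]
ft_force: [-1.4, 1.6, 4.2]
grip_width: 0.0149
grip_force: 60.0
time: 10.78
position: [0.4409, 0.1983, 0.1074]
tool_rot: [0.216, 0.976, -0.004, 0.025]
ft_force: [0.3, 0.6, -3.1]
grip_width: 0.0148
grip_force: 60.0
-> [0.648, 0.061, 0.137, 0.079, 0.0]
   [-0.198,-0.03,-0.014,-0.001,0.006,-0.065,-0.396,-0.06,-0.028,-0.002,0.013,-0.131,-0.594,-0.09,-0.042,-0.004,0.019,-0.196,-0.792,-0.12,-0.056,-0.005,0.026,-0.262,-0.99,-0.15,-0.07,-0.006,0.032,-0.327,-0.99,-0.15,-0.07,-0.006,0.032,-0.327]
   [-0.248,-0.195,-0.038,-0.0,-0.0,-0.0,-0.495,-0.39,-0.075,-0.0,-0.0,-0.0,-0.742,-0.585,-0.112,-0.0,-0.0,-0.0,-0.99,-0.78,-0.15,-0.0,-0.0,-0.0,-0.99,-0.78,-0.15,-0.0,-0.0,-0.0]
   [-0.224,-0.174,-0.034,-0.0,-0.0,-0.0,-0.447,-0.349,-0.069,-0.0,-0.0,-0.0,-0.671,-0.523,-0.103,-0.0,-0.0,-0.0,-0.671,-0.523,-0.103,-0.0,-0.0,-0.0]
```

```bash
python3 -m inch '[-0.198,-0.03,-0.014,-0.001,0.006,-0.065,-0.396,-0.06,-0.028,-0.002,0.013,-0.131,-0.594,-0.09,-0.042,-0.004,0.019,-0.196,-0.792,-0.12,-0.056,-0.005,0.026,-0.262,-0.99,-0.15,-0.07,-0.006,0.032,-0.327,-0.99,-0.15,-0.07,-0.006,0.032,-0.327]' | tail -2
python3 -m inch '[-0.248,-0.195,-0.038,0,0,0,-0.495,-0.39,-0.075,0,0,0,-0.742,-0.585,-0.112,0,0,0,-0.99,-0.78,-0.15,0,0,0,-0.99,-0.78,-0.15,0,0,0]' | tail -2
python3 -m inch '[-0.224,-0.174,-0.034,0,0,0,-0.447,-0.349,-0.069,0,0,0,-0.671,-0.523,-0.103,0,0,0,-0.671,-0.523,-0.103,0,0,0,-0.671,-0.523,-0.103,0,0,0]'
python3 rail.py 4 0 .025
```

```text
grip_width: 0.0145
grip_force: 60.0
grip_width: 0.0149
grip_force: 60.0
time: 12.12
position: [0.6466, 0.0601, 0.1334]
tool_rot: [-0.038, 0.999, -0.0, -0.004]
ft_force: [-0.1, 1.1, -3.4]
grip_width: 0.015
grip_force: 60.0
-> [0.648, 0.061, 0.082, 0.079, 0.0]
   [-0.012,0.002,0.32,0.0,-0.002,-0.001,-0.023,0.005,0.641,0.0,-0.004,-0.002,-0.023,0.005,0.641,0.0,-0.004,-0.002]
```

```bash
python3 -m inch '[-0.012,0.005,0.32,0,-0.002,-0.001,-0.023,0.005,0.641,0,-0.004,-0.002,-0.023,0.005,0.641,0,-0.004,-0.002,-0.023,0.005,0.641,0,-0.004,-0.002]'
python3 rail.py 4 0 0
python3 -m inch '[0,0,0.06,0,0,0,0,0,0.12,0,0,0,0,0,0.18,0,0,0,0,0,0.18,0,0,0]'
python3 -m inch '[0,0,0.04,0,0,0,0,0,0.08,0,0,0,0,0,0.11,0,0,0,0,0,0.11,0,0,0]'
python3 rail.py 4 0 0
```

```text
time: 12.45
position: [0.6455, 0.0618, 0.0817]
tool_rot: [-0.041, 0.999, 0.0, -0.003]
ft_force: [-0.4, -0.5, -2.1]
grip_width: 0.0147
grip_force: 60.0
-> [0.648, 0.061, 0.057, 0.079, 0.0]
   [-0.032,-0.017,0.307,0.0,-0.004,0.002,-0.032,-0.017,0.307,0.0,-0.004,0.002]
time: 12.78
position: [0.65, 0.0612, 0.0705]
tool_rot: [-0.041, 0.999, -0.0, 0.003]
ft_force: [0.7, 0.6, -1.0]
grip_width: 0.0146
grip_force: 60.0
time: 13.12
position: [0.6488, 0.0611, 0.0599]
tool_rot: [-0.041, 0.999, 0.0, 0.001]
ft_force: [1.4, 1.6, -3.6]
grip_width: 0.0148
grip_force: 60.0
-> [0.648, 0.061, 0.057, 0.079, 0.0]
   [0.01,-0.005,0.035,-0.0,0.001,0.001,0.01,-0.005,0.035,-0.0,0.001,0.001]
```

```bash
python3 -m inch '[0,0,0.02,0,0,0,0,0,0.035,0,0,0,0,0,0.035,0,0,0]'
python3 -m inch '[0,0,0.02,0,0,0,0,0,0.03,0,0,0,0,0,0.03,0,0,0]'
python3 -m inch '[0,0,0.02,0,0,0,0,0,0.03,0,0,0,0,0,0.03,0,0,0]'
```

```text
time: 13.37
position: [0.6486, 0.0612, 0.0583]
tool_rot: [-0.041, 0.999, 0.0, 0.001]
ft_force: [-0.5, 1.9, 0.5]
grip_width: 0.0148
grip_force: 60.0
time: 13.62
position: [0.6486, 0.0612, 0.0582]
tool_rot: [-0.041, 0.999, -0.0, 0.001]
ft_force: [-5.0, 3.3, 13.7]
grip_width: 0.0149
grip_force: 60.0
time: 13.87
position: [0.6486, 0.0612, 0.0582]
tool_rot: [-0.041, 0.999, -0.0, 0.001]
ft_force: [-8.6, 3.3, 24.0]
grip_width: 0.0149
grip_force: 60.0
```

```bash
python3 -m inch '[0,0,-0.04,0,0,0,0,0,-0.05,0,0,0,0,0,-0.05,0,0,0,0,0,-0.05,0,0,0]' 30 60 | tail -2
python3 -m inch '[0,0,-0.3,0,0,0,0,0,-0.6,0,0,0,0,0,-0.99,0,0,0,0,0,-0.99,0,0,0]'
python3 pk.py 3 .4458 -.0347 .0963 .12
python3 look.py bench 3 .4458 -.0347 .0963 2 .4505 .313 -.0191
python3 look.py home 4
python3 - <<'E'
from c import *
im=camera("scene")[:,:,::-1]
cv2.imwrite("pics/a4.png",cv2.resize(im[130:300,200:400],None,fx=3,fy=3,interpolation=cv2.INTER_CUBIC))
E
```

```text
grip_width: 0.0282
grip_force: 0.0
time: 14.53
position: [0.6528, 0.0604, 0.1416]
tool_rot: [-0.041, 0.999, -0.001, 0.006]
ft_force: [0.2, 0.7, 0.3]
grip_width: 0.0297
grip_force: 0.0
-> [0.446, -0.035, 0.12, 0.096, 0.046]
   [0.33,-0.12,0.03,-0.001,-0.007,-0.003,0.66,-0.24,0.06,-0.001,-0.014,-0.006,0.99,-0.36,0.09,-0.002,-0.021,-0.009,0.99,-0.36,0.09,-0.002,-0.021,-0.009]
   [0.33,-0.113,0.017,0.0,-0.0,-0.0,0.66,-0.227,0.033,0.0,-0.0,-0.0,0.99,-0.34,0.05,0.0,-0.0,-0.0,0.99,-0.34,0.05,0.0,-0.0,-0.0]
   [0.356,-0.125,0.021,0.0,-0.0,-0.0,0.711,-0.25,0.042,0.0,-0.0,-0.0,0.711,-0.25,0.042,0.0,-0.0,-0.0]
[(np.float64(0.425), 3, [0.4487, -0.0346, 0.0857]), (np.float64(0.532), 2, [0.4499, 0.3134, -0.0248])]
top 4 ball expected at dz 0 dx 0/10mm [[318.0, 143.7], [317.7, 140.3]]
top 4 ball expected at dz 0.012 dx 0/10mm [[317.9, 142.2], [317.5, 138.8]]
scene 4 ball expected at dz 0 dx 0/10mm [[266.9, 234.2], [263.8, 237.1]]
scene 4 ball expected at dz 0.012 dx 0/10mm [[266.3, 232.0], [263.2, 234.9]]
```

View pics/a4.png

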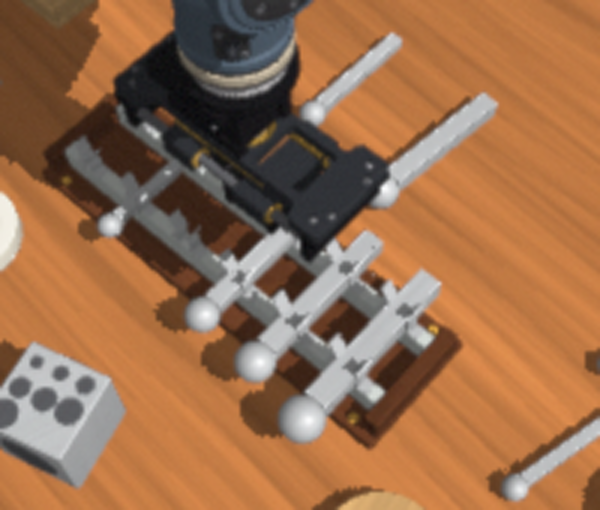

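```bash
python3 -m inch '[0.33,-0.12,0.03,0,-0.007,-0.003,0.66,-0.24,0.06,0,-0.014,-0.006,0.99,-0.36,0.09,-0.002,-0.021,-0.009,0.99,-0.36,0.09,-0.002,-0.021,-0.009]' 40 10 | tail -1
python3 -m inch '[0.33,-0.113,0.017,0,0,0,0.66,-0.227,0.033,0,0,0,0.99,-0.34,0.05,0,0,0,0.99,-0.34,0.05,0,0,0]' | tail -1
python3 -m inch '[0.356,-0.125,0.021,0,0,0,0.711,-0.25,0.042,0,0,0,0.711,-0.25,0.042,0,0,0,0.711,-0.25,0.042,0,0,0]'
python3 pk.py 3 .4458 -.0347 .0943 .026
```

```text
grip_force: 0.0
grip_force: 0.0
time: 15.88
position: [0.4409, -0.0344, 0.1164]
tool_rot: [-0.047, 0.999, 0.002, 0.017]
ft_force: [1.6, 0.1, 1.1]
grip_width: 0.0401
grip_force: 0.0
-> [0.446, -0.035, 0.026, 0.094, 0.046]
   [-0.007,-0.003,0.33,0.001,-0.003,-0.0,-0.013,-0.007,0.66,0.001,-0.005,-0.001,-0.02,-0.01,0.99,0.002,-0.008,-0.001,-0.02,-0.01,0.99,0.002,-0.008,-0.001]
   [-0.0,-0.003,0.142,0.0,0.0,0.0,-0.0,-0.003,0.142,0.0,0.0,0.0]
```

```bash
python3 -m inch '[-0.007,-0.01,0.33,0,-0.003,0,-0.013,-0.01,0.66,0,-0.005,0,-0.02,-0.01,0.99,0.002,-0.008,0,-0.02,-0.01,0.99,0.002,-0.008,0]' | tail -1
python3 -m inch '[0,-0.003,0.08,0,0,0,0,-0.003,0.14,0,0,0,0,-0.003,0.14,0,0,0]' 
python3 -m inch '[0,0,0,0,0,0,0,0,0,0,0,0,0,0,0,0,0,0,0,0,0,0,0,0,0,0,0,0,0,0,0,0,0,0,0,0]' 0 60
python3 -m inch '[0,0,-0.3,0,0,0,0,0,-0.6,0,0,0,0,0,-1,0,0,0,0,0,-1,0,0,0,0,0,-1,0,0,0]'
python3 rail.py 3 0 .08
```

```text
grip_force: 0.0
time: 16.47
position: [0.4477, -0.0347, 0.0268]
tool_rot: [-0.048, 0.999, 0.0, 0.025]
ft_force: [1.1, -0.6, -0.5]
grip_width: 0.0399
grip_force: 0.0
time: 16.97
position: [0.4468, -0.0346, 0.027]
tool_rot: [-0.048, 0.999, 0.001, 0.024]
ft_force: [0.5, 1.5, 4.4]
grip_width: 0.012
grip_force: 60.0
time: 17.38
position: [0.4436, -0.0351, 0.1078]
tool_rot: [-0.048, 0.999, 0.0, 0.026]
ft_force: [0.1, 0.3, -1.6]
grip_width: 0.0122
grip_force: 60.0
-> [0.653, 0.003, 0.137, 0.079, 0.0]
   [-0.33,0.027,-0.03,-0.0,0.011,0.004,-0.66,0.053,-0.06,-0.001,0.022,0.007,-0.99,0.08,-0.09,-0.001,0.033,0.011,-0.99,0.08,-0.09,-0.001,0.033,0.011]
   [-0.33,0.033,-0.047,-0.0,-0.0,-0.0,-0.66,0.067,-0.093,-0.0,-0.0,-0.0,-0.99,0.1,-0.14,-0.0,-0.0,-0.0,-0.99,0.1,-0.14,-0.0,-0.0,-0.0]
   [-0.334,0.036,-0.046,-0.0,-0.0,-0.0,-0.669,0.071,-0.092,-0.0,-0.0,-0.0,-0.669,0.071,-0.092,-0.0,-0.0,-0.0]
```

```bash
python3 -m inch '[-0.33,0.027,-0.03,0,0.011,0.004,-0.66,0.053,-0.06,0,0.022,0.007,-0.99,0.08,-0.09,0,0.033,0.011,-0.99,0.08,-0.09,0,0.033,0.011]' | tail -1
python3 -m inch '[-0.33,0.033,-0.047,0,0,0,-0.66,0.067,-0.093,0,0,0,-0.99,0.1,-0.14,0,0,0,-0.99,0.1,-0.14,0,0,0]' | tail -1
python3 -m inch '[-0.334,0.036,-0.046,0,0,0,-0.669,0.071,-0.092,0,0,0,-0.669,0.071,-0.092,0,0,0,-0.669,0.071,-0.092,0,0,0]'
python3 rail.py 3 0 .03
```

```text
grip_force: 60.0
grip_force: 60.0
time: 18.38
position: [0.652, 0.0032, 0.1335]
tool_rot: [-0.039, 0.999, -0.0, -0.003]
ft_force: [-1.0, -0.5, -1.9]
grip_width: 0.0124
grip_force: 60.0
-> [0.653, 0.003, 0.087, 0.079, 0.0]
   [-0.005,-0.003,0.288,-0.0,-0.002,-0.0,-0.01,-0.006,0.575,-0.0,-0.004,-0.0,-0.01,-0.006,0.575,-0.0,-0.004,-0.0]
```

```bash
python3 -m inch '[-0.005,-0.006,0.288,0,-0.004,0,-0.01,-0.006,0.575,0,-0.004,0,-0.01,-0.006,0.575,0,-0.004,0,-0.01,-0.006,0.575,0,-0.004,0]'
python3 rail.py 3 0 0
python3 -m inch '[0,0,0.06,0,0,0,0,0,0.12,0,0,0,0,0,0.18,0,0,0,0,0,0.18,0,0,0]'
python3 rail.py 3 0 0
```

```text
time: 18.72
position: [0.6494, 0.0028, 0.087]
tool_rot: [-0.039, 0.999, 0.001, -0.003]
ft_force: [0.1, -0.1, -2.7]
grip_width: 0.0125
grip_force: 60.0
-> [0.653, 0.003, 0.057, 0.079, 0.0]
   [-0.041,-0.003,0.369,0.001,-0.003,-0.001,-0.041,-0.003,0.369,0.001,-0.003,-0.001]
time: 19.05
position: [0.6537, 0.0028, 0.0759]
tool_rot: [-0.039, 0.999, -0.0, 0.003]
ft_force: [1.1, 2.2, 0.1]
grip_width: 0.0125
grip_force: 60.0
-> [0.653, 0.003, 0.057, 0.079, 0.0]
   [0.015,0.001,0.23,-0.0,0.003,-0.001,0.015,0.001,0.23,-0.0,0.003,-0.001]
```

```bash
python3 -m inch '[0,0,0.06,0,0,0,0,0,0.11,0,0,0,0,0,0.11,0,0,0]' | sed -n 2,4p
python3 -m inch '[0,0,0.05,0,0,0,0,0,0.08,0,0,0,0,0,0.08,0,0,0]'| sed -n 2,4p
python3 -m inch '[0,0,0.02,0,0,0,0,0,0.04,0,0,0,0,0,0.04,0,0,0]'| sed -n 2,4p
python3 -m inch '[0,0,0.02,0,0,0,0,0,0.04,0,0,0,0,0,0.04,0,0,0]'| sed -n 2,4p
```

```text
position: [0.6532, 0.0028, 0.0662]
tool_rot: [-0.039, 0.999, -0.0, 0.002]
ft_force: [0.8, 1.0, 0.0]
position: [0.652, 0.0032, 0.0588]
tool_rot: [-0.039, 0.999, 0.0, 0.0]
ft_force: [-0.2, 3.1, -3.3]
position: [0.652, 0.0032, 0.0586]
tool_rot: [-0.039, 0.999, 0.0, 0.0]
ft_force: [-2.9, 4.1, 11.8]
position: [0.6521, 0.0032, 0.0585]
tool_rot: [-0.039, 0.999, 0.0, 0.001]
ft_force: [-8.2, 4.2, 27.6]
```

```bash
python3 -m inch '[0,0,-0.04,0,0,0,0,0,-0.05,0,0,0,0,0,-0.05,0,0,0,0,0,-0.05,0,0,0]' 28 60 | tail -2
python3 -m inch '[0,0,-0.3,0,0,0,0,0,-0.6,0,0,0,0,0,-0.99,0,0,0,0,0,-0.99,0,0,0]' | sed -n 2,4p
python3 pk.py 5 .4489 .0724 -.0033 .12
python3 - <<'E'
from c import *
for n in("scene",):
    h=camera(n)[:,:,::-1]
    cv2.imwrite("pics/a5.png",cv2.resize(h[100:310,200:480],None,fx=2.8,fy=2.8,interpolation=cv2.INTER_CUBIC))
E
python3 look.py home 3
```

```text
grip_width: 0.026
grip_force: 0.0
position: [0.6562, 0.0016, 0.1417]
tool_rot: [-0.039, 0.999, -0.001, 0.006]
ft_force: [1.0, -0.7, 1.1]
-> [0.449, 0.072, 0.12, -0.003, 0.05]
   [0.33,0.143,0.03,-0.0,-0.008,0.017,0.66,0.287,0.06,-0.001,-0.016,0.035,0.99,0.43,0.09,-0.001,-0.024,0.052,0.99,0.43,0.09,-0.001,-0.024,0.052]
   [0.33,0.11,0.02,0.0,0.0,-0.0,0.66,0.22,0.04,0.0,0.0,-0.0,0.99,0.33,0.06,0.0,0.0,-0.0,0.99,0.33,0.06,0.0,0.0,-0.0]
   [0.295,0.099,0.015,0.0,0.0,-0.0,0.59,0.198,0.03,0.0,0.0,-0.0,0.59,0.198,0.03,0.0,0.0,-0.0]
top 3 ball expected at dz 0 dx 0/10mm [[338.7, 143.9], [338.3, 140.6]]
top 3 ball expected at dz 0.012 dx 0/10mm [[338.8, 142.5], [338.5, 139.1]]
scene 3 ball expected at dz 0 dx 0/10mm [[251.6, 218.4], [248.6, 221.1]]
scene 3 ball expected at dz 0.012 dx 0/10mm [[250.9, 216.0], [247.8, 218.8]]
```

View pics/a5.png

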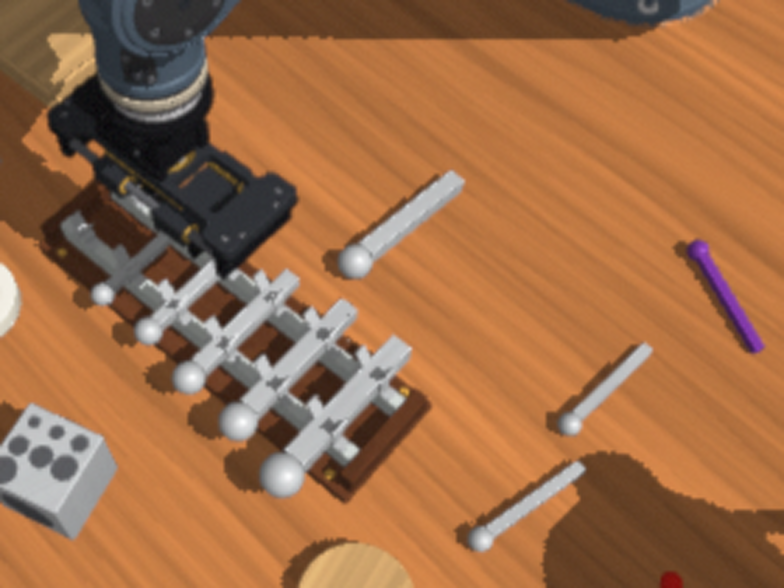

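```bash
python3 -m inch '[0.33,0.143,0.03,0,-0.008,0.017,0.66,0.287,0.06,0,-0.016,0.035,0.99,0.43,0.09,0,-0.024,0.052,0.99,0.43,0.09,0,-0.024,0.052]' 40 10 | tail -1
python3 -m inch '[0.33,0.11,0.02,0,0,0,0.66,0.22,0.04,0,0,0,0.99,0.33,0.06,0,0,0,0.99,0.33,0.06,0,0,0]' | tail -1
python3 -m inch '[0.295,0.099,0.015,0,0,0,0.59,0.198,0.03,0,0,0,0.59,0.198,0.03,0,0,0,0.59,0.198,0.03,0,0,0]'
python3 pk.py 5 .4489 .0724 -.0033 .026
```

```text
grip_force: 0.0
grip_force: 0.0
time: 21.97
position: [0.4435, 0.0737, 0.1163]
tool_rot: [0.001, 1.0, 0.001, 0.018]
ft_force: [0.0, 0.0, 0.2]
grip_width: 0.04
grip_force: 0.0
-> [0.449, 0.072, 0.026, -0.003, 0.05]
   [-0.007,-0.007,0.33,0.0,-0.003,0.0,-0.013,-0.013,0.66,0.001,-0.005,0.0,-0.02,-0.02,0.99,0.001,-0.008,0.0,-0.02,-0.02,0.99,0.001,-0.008,0.0]
   [-0.004,0.003,0.14,-0.0,-0.0,0.0,-0.004,0.003,0.14,-0.0,-0.0,0.0]
```

```bash
cat > tray.py <<'E'
import sys
from plan import *
s=int(sys.argv[1]); lx,ly,z=map(float,sys.argv[2:5])
x,y=loc(TRAY,lx,ly); plan([(x,y,z,.081,tilt(s))],.036)
E
python3 -m inch '[-0.007,-0.02,0.33,0,-0.003,0,-0.013,-0.02,0.66,0,-0.005,0,-0.02,-0.02,0.99,0,-0.008,0,-0.02,-0.02,0.99,0,-0.008,0]' | tail -1
python3 -m inch '[-0.004,0.003,0.08,0,0,0,-0.004,0.003,0.14,0,0,0,-0.004,0.003,0.14,0,0,0]'| sed -n 2,4p
python3 -m inch '[0,0,0,0,0,0,0,0,0,0,0,0,0,0,0,0,0,0,0,0,0,0,0,0,0,0,0,0,0,0,0,0,0,0,0,0]' 0 60
python3 -m inch '[0,0,-0.3,0,0,0,0,0,-0.6,0,0,0,0,0,-1,0,0,0,0,0,-1,0,0,0,0,0,-1,0,0,0]'
python3 tray.py 5 -.01 .05 .12
```

```text
grip_force: 0.0
position: [0.4517, 0.0719, 0.027]
tool_rot: [0.002, 1.0, 0.001, 0.027]
ft_force: [-0.7, 0.1, 0.3]
time: 23.05
position: [0.451, 0.0721, 0.0275]
tool_rot: [0.001, 1.0, 0.0, 0.027]
ft_force: [-0.9, 0.2, 5.5]
grip_width: 0.0174
grip_force: 60.0
time: 23.47
position: [0.4469, 0.072, 0.1075]
tool_rot: [0.002, 1.0, 0.0, 0.028]
ft_force: [1.2, -0.2, -6.0]
grip_width: 0.0172
grip_force: 60.0
-> [0.495, -0.334, 0.12, 0.081, 0.05]
   [-0.04,-0.33,-0.007,-0.001,0.001,-0.018,-0.08,-0.66,-0.013,-0.001,0.002,-0.036,-0.12,-0.99,-0.02,-0.002,0.003,-0.054,-0.12,-0.99,-0.02,-0.002,0.003,-0.054]
   [-0.013,-0.33,-0.01,-0.0,0.0,0.0,-0.027,-0.66,-0.02,-0.0,0.0,0.0,-0.04,-0.99,-0.03,-0.0,0.0,0.0,-0.04,-0.99,-0.03,-0.0,0.0,0.0]
   [-0.013,-0.33,-0.01,-0.0,0.0,0.0,-0.027,-0.66,-0.02,-0.0,0.0,0.0,-0.04,-0.99,-0.03,-0.0,0.0,0.0,-0.04,-0.99,-0.03,-0.0,0.0,0.0]
   [-0.01,-0.33,-0.01,-0.0,0.0,0.0,-0.02,-0.66,-0.02,-0.0,0.0,0.0,-0.03,-0.99,-0.03,-0.0,0.0,0.0,-0.03,-0.99,-0.03,-0.0,0.0,0.0]
   [-0.013,-0.33,-0.01,-0.0,0.0,0.0,-0.027,-0.66,-0.02,-0.0,0.0,0.0,-0.04,-0.99,-0.03,-0.0,0.0,0.0,-0.04,-0.99,-0.03,-0.0,0.0,0.0]
   [-0.004,-0.148,-0.002,-0.0,0.0,0.0,-0.004,-0.148,-0.002,-0.0,0.0,0.0]
```

```bash
python3 -m inch '[-0.04,-0.33,-0.007,0,0,-0.018,-0.08,-0.66,-0.013,0,0.002,-0.036,-0.12,-0.99,-0.02,0,0.003,-0.054,-0.12,-0.99,-0.02,0,0.003,-0.054]' | tail -2
python3 -m inch '[-0.013,-0.33,-0.01,0,0,0,-0.027,-0.66,-0.02,0,0,0,-0.04,-0.99,-0.03,0,0,0,-0.04,-0.99,-0.03,0,0,0]' | tail -2
python3 -m inch '[-0.013,-0.33,-0.01,0,0,0,-0.027,-0.66,-0.02,0,0,0,-0.04,-0.99,-0.03,0,0,0,-0.04,-0.99,-0.03,0,0,0]' | tail -2
python3 -m inch '[-0.013,-0.33,-0.01,0,0,0,-0.027,-0.66,-0.02,0,0,0,-0.04,-0.99,-0.03,0,0,0,-0.04,-0.99,-0.03,0,0,0]' | tail -2
python3 -m inch '[-0.013,-0.33,-0.01,0,0,0,-0.027,-0.66,-0.02,0,0,0,-0.04,-0.99,-0.03,0,0,0,-0.04,-0.99,-0.03,0,0,0,-0.04,-0.99,-0.03,0,0,0]'
python3 tray.py 5 -.01 .05 .034
```

```text
grip_width: 0.0175
grip_force: 60.0
grip_width: 0.0177
grip_force: 60.0
grip_width: 0.0179
grip_force: 60.0
grip_width: 0.0174
grip_force: 60.0
time: 25.22
position: [0.4932, -0.3224, 0.1178]
tool_rot: [-0.039, 0.999, 0.0, 0.023]
ft_force: [-0.9, 1.1, -4.9]
grip_width: 0.0175
grip_force: 60.0
-> [0.495, -0.334, 0.034, 0.081, 0.05]
   [0.013,-0.043,0.33,-0.0,-0.001,-0.0,0.027,-0.087,0.66,-0.001,-0.001,-0.001,0.04,-0.13,0.99,-0.001,-0.002,-0.001,0.04,-0.13,0.99,-0.001,-0.002,-0.001]
   [0.003,-0.013,0.057,0.0,-0.0,-0.0,0.003,-0.013,0.057,0.0,-0.0,-0.0]
```

```bash
python3 -m inch '[0.013,-0.1,0.33,0,0,0,0.027,-0.14,0.66,0,0,0,0.035,-0.145,0.9,0,0,0,0.035,-0.145,1.0,0,0,0,0.035,-0.145,1.0,0,0,0]' | sed -n 2,6p
python3 -m inch '[0,0,0.02,0,0,0,0,0,0.035,0,0,0,0,0,0.035,0,0,0]' | sed -n 2,6p
python3 -m inch '[0,0,0,0,0,0,0,0,0,0,0,0,0,0,0,0,0,0,0,0,0,0,0,0]' 30 60 | sed -n 2,6p
python3 -m inch '[0,0,-0.3,0,0,0,0,0,-0.6,0,0,0,0,0,-1,0,0,0,0,0,-1,0,0,0]' | sed -n 2,4p
python3 look.py bench 2 .5799 .3341 -.1644 2 .4505 .313 -.0191
python3 pk.py 2 .4505 .313 -.0191 .12
```

```text
position: [0.4937, -0.3303, 0.0366]
tool_rot: [-0.041, 0.999, 0.003, 0.021]
ft_force: [-0.0, -0.2, -5.1]
grip_width: 0.0175
grip_force: 60.0
position: [0.4965, -0.3337, 0.0381]
tool_rot: [-0.041, 0.999, -0.001, 0.025]
ft_force: [-0.1, 0.3, -5.4]
grip_width: 0.0176
grip_force: 60.0
position: [0.4965, -0.3344, 0.0383]
tool_rot: [-0.041, 0.999, -0.002, 0.025]
ft_force: [0.2, 0.1, 0.1]
grip_width: 0.0284
grip_force: 0.0
position: [0.4947, -0.3365, 0.1229]
tool_rot: [-0.041, 0.999, -0.005, 0.028]
ft_force: [0.8, -1.1, 0.4]
[(np.float64(0.892), 2, [0.5801, 0.3342, -0.168]), (np.float64(0.896), 2, [0.4505, 0.313, -0.0194])]
-> [0.45, 0.313, 0.12, -0.019, 0.044]
   [-0.007,0.33,-0.003,-0.0,0.002,0.021,-0.013,0.66,-0.007,-0.001,0.003,0.043,-0.02,0.99,-0.01,-0.001,0.005,0.064,-0.02,0.99,-0.01,-0.001,0.005,0.064]
   [0.027,0.33,-0.0,-0.0,-0.0,-0.0,0.053,0.66,-0.0,-0.0,-0.0,-0.0,0.08,0.99,-0.0,-0.0,-0.0,-0.0,0.08,0.99,-0.0,-0.0,-0.0,-0.0]
   [0.027,0.33,-0.003,-0.0,-0.0,-0.0,0.053,0.66,-0.007,-0.0,-0.0,-0.0,0.08,0.99,-0.01,-0.0,-0.0,-0.0,0.08,0.99,-0.01,-0.0,-0.0,-0.0]
   [0.03,0.33,-0.0,-0.0,-0.0,-0.0,0.06,0.66,-0.0,-0.0,-0.0,-0.0,0.09,0.99,-0.0,-0.0,-0.0,-0.0,0.09,0.99,-0.0,-0.0,-0.0,-0.0]
   [0.027,0.33,-0.003,-0.0,-0.0,-0.0,0.053,0.66,-0.007,-0.0,-0.0,-0.0,0.08,0.99,-0.01,-0.0,-0.0,-0.0,0.08,0.99,-0.01,-0.0,-0.0,-0.0]
   [0.03,0.33,-0.0,-0.0,-0.0,-0.0,0.06,0.66,-0.0,-0.0,-0.0,-0.0,0.09,0.99,-0.0,-0.0,-0.0,-0.0,0.09,0.99,-0.0,-0.0,-0.0,-0.0]
   [0.027,0.33,-0.003,-0.0,-0.0,-0.0,0.053,0.66,-0.007,-0.0,-0.0,-0.0,0.08,0.99,-0.01,-0.0,-0.0,-0.0,0.08,0.99,-0.01,-0.0,-0.0,-0.0]
   [0.03,0.33,-0.0,-0.0,-0.0,-0.0,0.06,0.66,-0.0,-0.0,-0.0,-0.0,0.09,0.99,-0.0,-0.0,-0.0,-0.0,0.09,0.99,-0.0,-0.0,-0.0,-0.0]
   [0.014,0.167,-0.005,-0.0,-0.0,-0.0,0.014,0.167,-0.005,-0.0,-0.0,-0.0]
```

```bash
python3 -m inch '[-0.007,0.33,0,0,0.002,0.021,-0.013,0.66,-0.007,0,0.003,0.043,-0.02,0.99,-0.01,0,0.005,0.064,-0.02,0.99,-0.01,0,0.005,0.064]' 40 10 | tail -1
python3 -m inch '[0.027,0.33,0,0,0,0,0.053,0.66,0,0,0,0,0.08,0.99,0,0,0,0,0.08,0.99,0,0,0,0]' | tail -1
python3 -m inch '[0.027,0.33,0,0,0,0,0.053,0.66,0,0,0,0,0.08,0.99,0,0,0,0,0.08,0.99,0,0,0,0]' | tail -1
python3 -m inch '[0.027,0.33,0,0,0,0,0.053,0.66,0,0,0,0,0.08,0.99,0,0,0,0,0.08,0.99,0,0,0,0]' | tail -1
python3 -m inch '[0.027,0.33,0,0,0,0,0.053,0.66,0,0,0,0,0.08,0.99,0,0,0,0,0.08,0.99,0,0,0,0]' | tail -1
python3 -m inch '[0.027,0.33,0,0,0,0,0.053,0.66,0,0,0,0,0.08,0.99,0,0,0,0,0.08,0.99,0,0,0,0]' | tail -1
python3 -m inch '[0.027,0.33,0,0,0,0,0.053,0.66,0,0,0,0,0.08,0.99,0,0,0,0,0.08,0.99,0,0,0,0]' | tail -1
python3 -m inch '[0.027,0.33,0,0,0,0,0.053,0.66,0,0,0,0,0.08,0.99,0,0,0,0,0.08,0.99,0,0,0,0,0.08,0.99,0,0,0,0]' | sed -n 1,3p
python3 pk.py 2 .4505 .313 -.0191 .12
```

```text
grip_force: 0.0
grip_force: 0.0
grip_force: 0.0
grip_force: 0.0
grip_force: 0.0
grip_force: 0.0
grip_force: 0.0
time: 29.4
position: [0.4539, 0.3, 0.1163]
tool_rot: [0.009, 1.0, 0.0, 0.02]
-> [0.45, 0.313, 0.12, -0.019, 0.044]
   [0.044,0.162,-0.048,0.001,-0.002,0.001,0.044,0.162,-0.048,0.001,-0.002,0.001]
```

```bash
python3 -m inch '[0.044,0.162,0.1,0,-0.002,0,0.05,0.162,0.4,0,-0.002,0,0.06,0.162,0.6,0,-0.002,0,0.06,0.162,0.6,0,-0.002,0,0.06,0.162,0.6,0,-0.002,0]' | sed -n 1,3p
python3 pk.py 2 .4505 .313 -.0191 .025
```

```text
time: 29.82
position: [0.4503, 0.3115, 0.0677]
tool_rot: [0.01, 1.0, -0.0, 0.02]
-> [0.45, 0.313, 0.025, -0.019, 0.044]
   [0.01,0.009,0.267,-0.0,-0.001,-0.0,0.02,0.018,0.534,-0.0,-0.002,-0.001,0.02,0.018,0.534,-0.0,-0.002,-0.001]
```

```bash
python3 -m inch '[0.01,0.009,0.267,0,0,0,0.02,0.018,0.534,0,-0.002,0,0.02,0.018,0.534,0,-0.002,0,0.02,0.018,0.534,0,-0.002,0]'| sed -n 2,4p
python3 -m inch '[0,0,0,0,0,0,0,0,0,0,0,0,0,0,0,0,0,0,0,0,0,0,0,0,0,0,0,0,0,0,0,0,0,0,0,0]' 0 60 
python3 -m inch '[0,0,-0.3,0,0,0,0,0,-0.6,0,0,0,0,0,-1,0,0,0,0,0,-1,0,0,0,0,0,-1,0,0,0]'
python3 tray.py 2 0 0 .12
```

```text
position: [0.4508, 0.3142, 0.026]
tool_rot: [0.01, 1.0, 0.0, 0.023]
ft_force: [0.9, 0.3, 0.4]
time: 30.65
position: [0.4509, 0.3152, 0.0263]
tool_rot: [0.009, 1.0, 0.001, 0.024]
ft_force: [-1.5, 1.6, 2.7]
grip_width: 0.0094
grip_force: 60.0
time: 31.07
position: [0.4478, 0.3156, 0.1072]
tool_rot: [0.009, 1.0, 0.001, 0.025]
ft_force: [0.6, 0.3, -0.8]
grip_width: 0.0094
grip_force: 59.9
-> [0.509, -0.383, 0.12, 0.081, 0.044]
   [-0.037,-0.33,-0.007,-0.0,0.001,-0.021,-0.073,-0.66,-0.013,-0.001,0.003,-0.043,-0.11,-0.99,-0.02,-0.001,0.004,-0.064,-0.11,-0.99,-0.02,-0.001,0.004,-0.064]
   [-0.003,-0.33,-0.007,-0.0,0.0,0.0,-0.007,-0.66,-0.013,-0.0,0.0,0.0,-0.01,-0.99,-0.02,-0.0,0.0,0.0,-0.01,-0.99,-0.02,-0.0,0.0,0.0]
   [-0.0,-0.33,-0.007,-0.0,0.0,0.0,-0.0,-0.66,-0.013,-0.0,0.0,0.0,-0.0,-0.99,-0.02,-0.0,0.0,0.0,-0.0,-0.99,-0.02,-0.0,0.0,0.0]
   [-0.003,-0.33,-0.007,-0.0,0.0,0.0,-0.007,-0.66,-0.013,-0.0,0.0,0.0,-0.01,-0.99,-0.02,-0.0,0.0,0.0,-0.01,-0.99,-0.02,-0.0,0.0,0.0]
   [-0.0,-0.33,-0.007,-0.0,0.0,0.0,-0.0,-0.66,-0.013,-0.0,0.0,0.0,-0.0,-0.99,-0.02,-0.0,0.0,0.0,-0.0,-0.99,-0.02,-0.0,0.0,0.0]
   [-0.003,-0.33,-0.003,-0.0,0.0,0.0,-0.007,-0.66,-0.007,-0.0,0.0,0.0,-0.01,-0.99,-0.01,-0.0,0.0,0.0,-0.01,-0.99,-0.01,-0.0,0.0,0.0]
   [-0.0,-0.33,-0.007,-0.0,0.0,0.0,-0.0,-0.66,-0.013,-0.0,0.0,0.0,-0.0,-0.99,-0.02,-0.0,0.0,0.0,-0.0,-0.99,-0.02,-0.0,0.0,0.0]
   [-0.003,-0.33,-0.003,-0.0,0.0,0.0,-0.007,-0.66,-0.007,-0.0,0.0,0.0,-0.01,-0.99,-0.01,-0.0,0.0,0.0,-0.01,-0.99,-0.01,-0.0,0.0,0.0]
   [-0.001,-0.418,-0.008,-0.0,0.0,0.0,-0.002,-0.837,-0.015,-0.0,0.0,0.0,-0.002,-0.837,-0.015,-0.0,0.0,0.0]
```

```bash
python3 -m inch '[-0.037,-0.33,-0.05,0,0,-0.021,-0.073,-0.66,-0.1,0,0.003,-0.043,-0.11,-0.99,-0.15,0,0.004,-0.064,-0.11,-0.99,-0.15,0,0.004,-0.064]' | tail -2
python3 -m inch '[0,-0.33,0,0,0,0,0,-0.66,-0.013,0,0,0,0,-0.99,-0.02,0,0,0,0,-0.99,-0.02,0,0,0]' | tail -2
python3 -m inch '[0,-0.33,0,0,0,0,0,-0.66,-0.013,0,0,0,0,-0.99,-0.02,0,0,0,0,-0.99,-0.02,0,0,0]' | tail -2
python3 -m inch '[0,-0.33,0,0,0,0,0,-0.66,-0.013,0,0,0,0,-0.99,-0.02,0,0,0,0,-0.99,-0.02,0,0,0]' | tail -2
python3 -m inch '[0,-0.33,0,0,0,0,0,-0.66,-0.013,0,0,0,0,-0.99,-0.02,0,0,0,0,-0.99,-0.02,0,0,0]' | tail -2
python3 -m inch '[0,-0.33,0,0,0,0,0,-0.66,-0.013,0,0,0,0,-0.99,-0.02,0,0,0,0,-0.99,-0.02,0,0,0]' | tail -2
python3 -m inch '[0,-0.33,0,0,0,0,0,-0.66,-0.013,0,0,0,0,-0.99,-0.02,0,0,0,0,-0.99,-0.02,0,0,0]' | tail -2
python3 -m inch '[0,-0.33,0,0,0,0,0,-0.66,-0.013,0,0,0,0,-0.99,-0.02,0,0,0,0,-0.99,-0.02,0,0,0]' | tail -2
python3 -m inch '[0,-0.33,0,0,0,0,0,-0.66,0,0,0,0,0,-0.9,0,0,0,0,0,-0.9,0,0,0,0,0,-0.9,0,0,0,0]'
python3 tray.py 2 0 -.008 .033
```

```text
grip_width: 0.0101
grip_force: 59.9
grip_width: 0.01
grip_force: 59.9
grip_width: 0.0098
grip_force: 59.9
grip_width: 0.0096
grip_force: 59.9
grip_width: 0.0097
grip_force: 59.9
grip_width: 0.0101
grip_force: 59.9
grip_width: 0.0095
grip_force: 59.9
grip_width: 0.0097
grip_force: 59.9
time: 34.15
position: [0.5044, -0.387, 0.13]
tool_rot: [-0.04, 0.999, 0.001, 0.019]
ft_force: [0.9, 0.3, -1.2]
grip_width: 0.0097
grip_force: 59.9
-> [0.509, -0.391, 0.033, 0.081, 0.044]
   [-0.003,-0.013,0.33,-0.0,-0.001,-0.0,-0.007,-0.027,0.66,-0.0,-0.002,-0.0,-0.01,-0.04,0.99,-0.0,-0.003,-0.0,-0.01,-0.04,0.99,-0.0,-0.003,-0.0]
   [0.001,-0.012,0.223,-0.0,0.0,-0.0,0.001,-0.012,0.223,-0.0,0.0,-0.0]
```

```bash
python3 -m inch '[0,-0.02,0.33,0,0,0,0,-0.04,0.66,0,0,0,-0.01,-0.05,0.99,0,-0.003,0,-0.01,-0.05,0.99,0,-0.003,0,-0.01,-0.05,0.99,0,-0.003,0]' | sed -n 2,6p
python3 -m inch '[0,0,0.1,0,0,0,0,0,0.2,0,0,0,0,0,0.2,0,0,0]' | sed -n 2,6p
python3 -m inch '[0,0,0,0,0,0,0,0,0,0,0,0,0,0,0,0,0,0,0,0,0,0,0,0]' 24 60 | sed -n 2,6p
python3 -m inch '[0,0,-0.3,0,0,0,0,0,-0.6,0,0,0,0,0,-1,0,0,0,0,0,-1,0,0,0]' | sed -n 2,4p
python3 look.py bench 2 .5799 .3341 -.1644
python3 pk.py 2 .5799 .3341 -.1644 .12
```

```text
position: [0.5074, -0.3889, 0.0501]
tool_rot: [-0.041, 0.999, 0.002, 0.02]
ft_force: [0.2, -0.7, -0.7]
grip_width: 0.0094
grip_force: 59.9
position: [0.5091, -0.3919, 0.0358]
tool_rot: [-0.041, 0.999, -0.0, 0.022]
ft_force: [-0.3, 0.4, -1.3]
grip_width: 0.0099
grip_force: 59.9
position: [0.5094, -0.3931, 0.0368]
tool_rot: [-0.041, 0.999, -0.001, 0.023]
ft_force: [0.0, 0.2, -0.1]
grip_width: 0.0226
grip_force: 0.0
position: [0.5081, -0.3957, 0.1222]
tool_rot: [-0.041, 0.999, -0.005, 0.026]
ft_force: [0.8, -0.1, 0.9]
[(np.float64(0.89), 2, [0.5804, 0.3341, -0.1657])]
-> [0.58, 0.334, 0.12, -0.164, 0.044]
   [-0.06,0.33,-0.0,0.001,0.001,0.052,-0.12,0.66,-0.0,0.002,0.002,0.104,-0.18,0.99,-0.0,0.003,0.003,0.156,-0.18,0.99,-0.0,0.003,0.003,0.156]
   [0.02,0.33,-0.003,-0.0,-0.0,0.0,0.04,0.66,-0.007,-0.0,-0.0,0.0,0.06,0.99,-0.01,-0.0,-0.0,0.0,0.06,0.99,-0.01,-0.0,-0.0,0.0]
   [0.02,0.33,-0.0,-0.0,-0.0,0.0,0.04,0.66,-0.0,-0.0,-0.0,0.0,0.06,0.99,-0.0,-0.0,-0.0,0.0,0.06,0.99,-0.0,-0.0,-0.0,0.0]
   [0.02,0.33,-0.003,-0.0,-0.0,0.0,0.04,0.66,-0.007,-0.0,-0.0,0.0,0.06,0.99,-0.01,-0.0,-0.0,0.0,0.06,0.99,-0.01,-0.0,-0.0,0.0]
   [0.02,0.33,-0.0,-0.0,-0.0,0.0,0.04,0.66,-0.0,-0.0,-0.0,0.0,0.06,0.99,-0.0,-0.0,-0.0,0.0,0.06,0.99,-0.0,-0.0,-0.0,0.0]
   [0.02,0.33,-0.003,-0.0,-0.0,0.0,0.04,0.66,-0.007,-0.0,-0.0,0.0,0.06,0.99,-0.01,-0.0,-0.0,0.0,0.06,0.99,-0.01,-0.0,-0.0,0.0]
   [0.023,0.33,-0.0,-0.0,-0.0,0.0,0.047,0.66,-0.0,-0.0,-0.0,0.0,0.07,0.99,-0.0,-0.0,-0.0,0.0,0.07,0.99,-0.0,-0.0,-0.0,0.0]
   [0.02,0.33,-0.003,-0.0,-0.0,0.0,0.04,0.66,-0.007,-0.0,-0.0,0.0,0.06,0.99,-0.01,-0.0,-0.0,0.0,0.06,0.99,-0.01,-0.0,-0.0,0.0]
   [0.023,0.33,-0.0,-0.0,-0.0,0.0,0.047,0.66,-0.0,-0.0,-0.0,0.0,0.07,0.99,-0.0,-0.0,-0.0,0.0,0.07,0.99,-0.0,-0.0,-0.0,0.0]
```

```bash
python3 -m inch '[-0.06,0.33,-0.05,0,0,0.052,-0.12,0.66,-0.1,0.002,0.002,0.104,-0.18,0.99,-0.15,0.003,0.003,0.156,-0.18,0.99,-0.15,0.003,0.003,0.156]' 40 10 | tail -1
python3 -m inch '[0.02,0.33,0,0,0,0,0.04,0.66,0,0,0,0,0.06,0.99,0,0,0,0,0.06,0.99,0,0,0,0]' | tail -1
python3 -m inch '[0.02,0.33,0,0,0,0,0.04,0.66,0,0,0,0,0.06,0.99,0,0,0,0,0.06,0.99,0,0,0,0]' | tail -1
python3 -m inch '[0.02,0.33,0,0,0,0,0.04,0.66,0,0,0,0,0.06,0.99,0,0,0,0,0.06,0.99,0,0,0,0]' | tail -1
python3 -m inch '[0.02,0.33,0,0,0,0,0.04,0.66,0,0,0,0,0.06,0.99,0,0,0,0,0.06,0.99,0,0,0,0]' | tail -1
python3 -m inch '[0.02,0.33,0,0,0,0,0.04,0.66,0,0,0,0,0.06,0.99,0,0,0,0,0.06,0.99,0,0,0,0]' | tail -1
python3 -m inch '[0.02,0.33,0,0,0,0,0.04,0.66,0,0,0,0,0.06,0.99,0,0,0,0,0.06,0.99,0,0,0,0]' | tail -1
python3 -m inch '[0.02,0.33,0,0,0,0,0.04,0.66,0,0,0,0,0.06,0.99,0,0,0,0,0.06,0.99,0,0,0,0]' | tail -1
python3 -m inch '[0.02,0.33,0,0,0,0,0.04,0.66,0,0,0,0,0.06,0.99,0,0,0,0,0.06,0.99,0,0,0,0,0.06,0.99,0,0,0,0]' | sed -n 1,3p
python3 pk.py 2 .5799 .3341 -.1644 .07
```

```text
grip_force: 0.0
grip_force: 0.0
grip_force: 0.0
grip_force: 0.0
grip_force: 0.0
grip_force: 0.0
grip_force: 0.0
grip_force: 0.0
time: 38.67
position: [0.579, 0.3177, 0.1279]
tool_rot: [0.081, 0.997, -0.001, 0.02]
-> [0.58, 0.334, 0.07, -0.164, 0.044]
   [0.026,0.102,0.361,0.0,-0.001,0.0,0.051,0.203,0.722,0.001,-0.002,0.001,0.051,0.203,0.722,0.001,-0.002,0.001]
```

```bash
python3 -m inch '[0.026,0.203,0.361,0,0,0,0.051,0.203,0.722,0,-0.002,0,0.051,0.203,0.722,0,-0.002,0,0.051,0.203,0.722,0,-0.002,0]' | sed -n 1,3p
python3 pk.py 2 .5799 .3341 -.1644 .025
```

```text
time: 39.0
position: [0.5779, 0.3325, 0.0687]
tool_rot: [0.082, 0.996, -0.002, 0.019]
-> [0.58, 0.334, 0.025, -0.164, 0.044]
   [-0.0,0.012,0.274,-0.0,-0.002,-0.0,-0.0,0.025,0.547,-0.001,-0.003,-0.0,-0.0,0.025,0.547,-0.001,-0.003,-0.0]
```

```bash
python3 -m inch '[0,0.012,0.274,0,0,0,0,0.02,0.54,0,-0.003,0,0,0.02,0.54,0,-0.003,0,0,0.02,0.54,0,-0.003,0]'| sed -n 2,4p
python3 -m inch '[0,0,0,0,0,0,0,0,0,0,0,0,0,0,0,0,0,0,0,0,0,0,0,0,0,0,0,0,0,0,0,0,0,0,0,0]' 0 60 
python3 -m inch '[0,0,-0.3,0,0,0,0,0,-0.6,0,0,0,0,0,-1,0,0,0,0,0,-1,0,0,0,0,0,-1,0,0,0]'
python3 tray.py 2 0 -.055 .13
```

```text
position: [0.5816, 0.3355, 0.0281]
tool_rot: [0.082, 0.996, -0.001, 0.024]
ft_force: [0.2, -0.3, -0.0]
time: 39.83
position: [0.5816, 0.3369, 0.0281]
tool_rot: [0.082, 0.996, -0.0, 0.024]
ft_force: [-0.5, 0.9, 1.9]
grip_width: 0.0091
grip_force: 59.9
time: 40.25
position: [0.5787, 0.3379, 0.1095]
tool_rot: [0.082, 0.996, 0.0, 0.026]
ft_force: [-1.0, -0.5, -2.1]
grip_width: 0.0095
grip_force: 59.8
-> [0.513, -0.438, 0.13, 0.081, 0.044]
   [-0.027,-0.33,-0.01,-0.001,0.002,-0.052,-0.053,-0.66,-0.02,-0.003,0.004,-0.104,-0.08,-0.99,-0.03,-0.004,0.006,-0.156,-0.08,-0.99,-0.03,-0.004,0.006,-0.156]
   [0.053,-0.33,-0.01,-0.0,-0.0,0.0,0.107,-0.66,-0.02,-0.0,-0.0,0.0,0.16,-0.99,-0.03,-0.0,-0.0,0.0,0.16,-0.99,-0.03,-0.0,-0.0,0.0]
   [0.057,-0.33,-0.01,-0.0,-0.0,0.0,0.113,-0.66,-0.02,-0.0,-0.0,0.0,0.17,-0.99,-0.03,-0.0,-0.0,0.0,0.17,-0.99,-0.03,-0.0,-0.0,0.0]
   [0.053,-0.33,-0.01,-0.0,-0.0,0.0,0.107,-0.66,-0.02,-0.0,-0.0,0.0,0.16,-0.99,-0.03,-0.0,-0.0,0.0,0.16,-0.99,-0.03,-0.0,-0.0,0.0]
   [0.057,-0.33,-0.01,-0.0,-0.0,0.0,0.113,-0.66,-0.02,-0.0,-0.0,0.0,0.17,-0.99,-0.03,-0.0,-0.0,0.0,0.17,-0.99,-0.03,-0.0,-0.0,0.0]
   [0.053,-0.33,-0.013,-0.0,-0.0,0.0,0.107,-0.66,-0.027,-0.0,-0.0,0.0,0.16,-0.99,-0.04,-0.0,-0.0,0.0,0.16,-0.99,-0.04,-0.0,-0.0,0.0]
   [0.057,-0.33,-0.01,-0.0,-0.0,0.0,0.113,-0.66,-0.02,-0.0,-0.0,0.0,0.17,-0.99,-0.03,-0.0,-0.0,0.0,0.17,-0.99,-0.03,-0.0,-0.0,0.0]
   [0.053,-0.33,-0.013,-0.0,-0.0,0.0,0.107,-0.66,-0.027,-0.0,-0.0,0.0,0.16,-0.99,-0.04,-0.0,-0.0,0.0,0.16,-0.99,-0.04,-0.0,-0.0,0.0]
   [0.057,-0.33,-0.01,-0.0,-0.0,0.0,0.113,-0.66,-0.02,-0.0,-0.0,0.0,0.17,-0.99,-0.03,-0.0,-0.0,0.0,0.17,-0.99,-0.03,-0.0,-0.0,0.0]
```

```bash
python3 -m inch '[0.25,-0.27,-0.2,-0.001,0.002,-0.052,0.5,-0.53,-0.4,-0.003,0.004,-0.104,0.9,-0.8,-0.5,-0.004,0.006,-0.156,0.9,-0.8,-0.5,-0.004,0.006,-0.156]' | tail -2
python3 -m inch '[0.02,-0.33,0,0,0,0,0.05,-0.66,0,0,0,0,0.08,-0.99,0,0,0,0,0.08,-0.99,0,0,0,0]' | tail -2
python3 -m inch '[0.02,-0.33,0,0,0,0,0.05,-0.66,0,0,0,0,0.08,-0.99,0,0,0,0,0.08,-0.99,0,0,0,0]' | tail -2
python3 -m inch '[0.02,-0.33,0,0,0,0,0.05,-0.66,0,0,0,0,0.08,-0.99,0,0,0,0,0.08,-0.99,0,0,0,0]' | tail -2
python3 -m inch '[0.02,-0.33,0,0,0,0,0.05,-0.66,0,0,0,0,0.08,-0.99,0,0,0,0,0.08,-0.99,0,0,0,0]' | tail -2
python3 -m inch '[0.02,-0.33,0,0,0,0,0.05,-0.66,0,0,0,0,0.08,-0.99,0,0,0,0,0.08,-0.99,0,0,0,0]' | tail -2
python3 -m inch '[0.02,-0.33,0,0,0,0,0.05,-0.66,0,0,0,0,0.08,-0.99,0,0,0,0,0.08,-0.99,0,0,0,0]' | tail -2
python3 -m inch '[0.02,-0.33,0,0,0,0,0.05,-0.66,0,0,0,0,0.08,-0.99,0,0,0,0,0.08,-0.99,0,0,0,0]' | tail -2
python3 -m inch '[0.02,-0.33,0,0,0,0,0.05,-0.66,0,0,0,0,0.08,-0.99,0,0,0,0,0.08,-0.99,0,0,0,0,0.08,-0.99,0,0,0,0]'
python3 tray.py 2 0 -.055 .10
```

```text
grip_width: 0.0092
grip_force: 59.8
grip_width: 0.0093
grip_force: 59.8
grip_width: 0.0092
grip_force: 59.8
grip_width: 0.0095
grip_force: 59.8
grip_width: 0.0091
grip_force: 59.8
grip_width: 0.0093
grip_force: 59.8
grip_width: 0.0097
grip_force: 59.8
grip_width: 0.0094
grip_force: 59.8
time: 43.33
position: [0.4952, -0.3487, 0.142]
tool_rot: [-0.04, 0.999, 0.001, 0.019]
ft_force: [-0.3, 0.8, -1.6]
grip_width: 0.0094
grip_force: 59.8
-> [0.513, -0.438, 0.1, 0.081, 0.044]
   [-0.033,-0.33,0.157,0.0,-0.001,-0.0,-0.067,-0.66,0.313,0.0,-0.002,-0.001,-0.1,-0.99,0.47,0.0,-0.003,-0.001,-0.1,-0.99,0.47,0.0,-0.003,-0.001]
   [-0.014,-0.135,0.059,0.0,-0.0,0.0,-0.014,-0.135,0.059,0.0,-0.0,0.0]
```

```bash
python3 -m inch '[-0.033,-0.33,0.1,0,0,0,-0.067,-0.66,0.2,0,-0.002,0,-0.1,-0.99,0.3,0,-0.003,0,-0.1,-0.99,0.3,0,-0.003,0]' | sed -n 2,3p
python3 -m inch '[-0.02,-0.17,0.1,0,0,0,-0.02,-0.17,0.2,0,0,0,-0.02,-0.17,0.2,0,0,0]' | sed -n 2,3p
python3 tray.py 2 0 -.055 .034
```

```text
position: [0.5113, -0.43, 0.1175]
tool_rot: [-0.04, 0.999, -0.001, 0.022]
position: [0.5129, -0.438, 0.1009]
tool_rot: [-0.041, 0.999, 0.003, 0.02]
-> [0.513, -0.438, 0.034, 0.081, 0.044]
   [0.016,0.0,0.418,0.001,-0.001,0.0,0.031,0.001,0.836,0.002,-0.002,0.001,0.031,0.001,0.836,0.002,-0.002,0.001]
```

```bash
python3 -m inch '[0.016,0,0.4,0,0,0,0.031,0,0.8,0,-0.002,0,0.031,0,0.836,0,-0.002,0,0.031,0,0.836,0,-0.002,0]' | sed -n 2,6p
python3 -m inch '[0,0,0,0,0,0,0,0,0,0,0,0,0,0,0,0,0,0,0,0,0,0,0,0]' 20 60 | sed -n 2,6p
python3 -m inch '[0,0,-0.3,0,0,0,0,0,-0.6,0,0,0,0,0,-1,0,0,0,0,0,-1,0,0,0]' | sed -n 2,4p
python3 -m inch '[0.5,-0.2,-0.5,0,0,0,0.99,-0.4,-0.99,0,0,0,0.99,-0.4,-0.99,0,0,0,0.99,-0.4,-0.99,0,0,0]' | sed -n 2,4p
python3 - <<'E'
from c import *
from plan import RAIL,loc
for n,(a,b,c,d) in dict(scene=(50,300,170,400),top=(120,290,240,540)).items():
    h=camera(n)[:,:,::-1].copy(); h=cv2.resize(h,None,fx=2.6,fy=2.6,interpolation=cv2.INTER_CUBIC)
    cv2.imwrite(f"pics/f_{n}.png",h[int(a*2.6):int(b*2.6),int(c*2.6):int(d*2.6)])
    for s in(2,3,4,5,6): print(n,s,proj(n,[(*loc(RAIL,SZ[s][3]/1000,-.145+.058*(s-1)),.034+SZ[s][0]/2000)]).round(1))
E
```

```text
position: [0.5131, -0.4382, 0.0348]
tool_rot: [-0.041, 0.999, 0.003, 0.022]
ft_force: [0.6, 0.6, -0.9]
grip_width: 0.0099
grip_force: 59.9
position: [0.5143, -0.4416, 0.0376]
tool_rot: [-0.041, 0.999, -0.001, 0.024]
ft_force: [-0.8, -0.3, 0.3]
grip_width: 0.0193
grip_force: 0.0
position: [0.5127, -0.4449, 0.1234]
tool_rot: [-0.041, 0.999, -0.005, 0.027]
ft_force: [0.1, -1.2, 0.9]
position: [0.428, -0.485, 0.1974]
tool_rot: [-0.039, 0.999, -0.005, 0.025]
ft_force: [0.4, -0.3, 0.9]
scene 2 [[237.1 203.3]]
scene 3 [[251.6 218.4]]
scene 4 [[266.9 234.2]]
scene 5 [[283.  250.9]]
scene 6 [[300.  268.5]]
top 2 [[359.4 144.2]]
top 3 [[338.7 143.9]]
top 4 [[318.  143.7]]
top 5 [[297.3 143.5]]
top 6 [[276.7 143.3]]
```

View pics/f_scene.png

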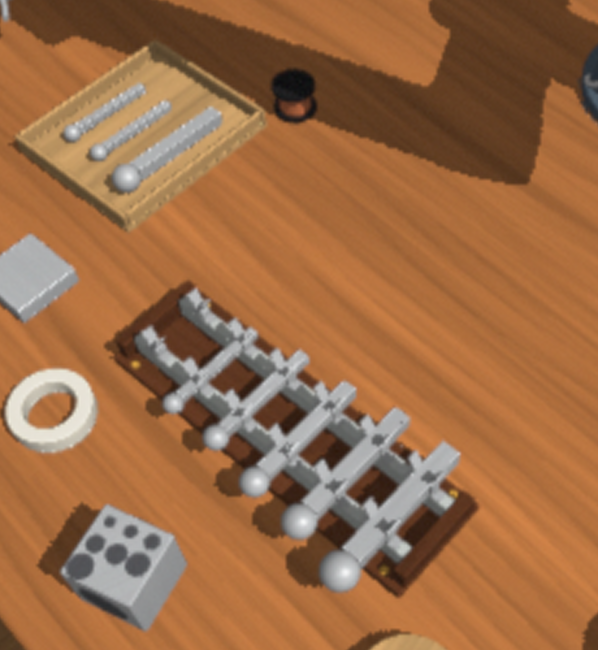

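View pics/f_top.png

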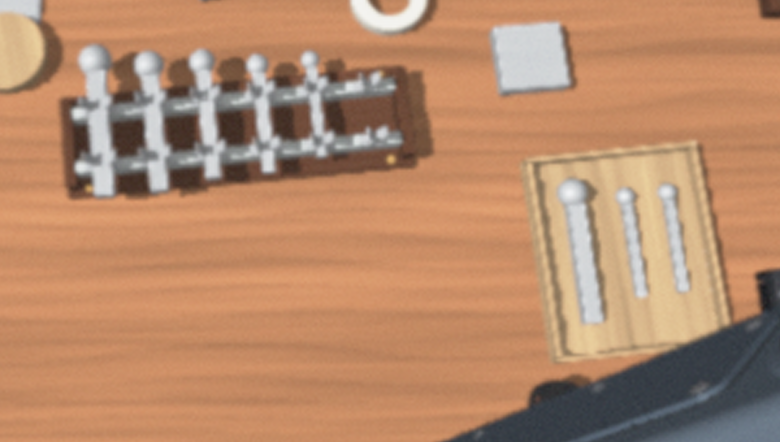

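```bash
python3 - <<'E'
from c import *
from plan import RAIL,loc
M={"scene":steel("scene"),"top":steel("top")}
h=cv2.resize(camera("scene")[:,:,::-1],None,fx=5,fy=5,interpolation=cv2.INTER_CUBIC)
for s,dx in((2,.004),(3,0),(4,0),(5,-.003),(6,.003)):
    y=-.145+.058*(s-1); w,L,D,b=np.array(SZ[s])/1000
    c=loc(RAIL,dx,y)
    for k in punch(s,c[0],c[1],RAIL[2],.034+w/2):
        p=cv2.convexHull(((proj("scene",k)+.5)*5-.5).astype(np.int32)); cv2.polylines(h,[p],True,(0,0,255),1)
cv2.imwrite("pics/g.png",h[160*5:280*5,225*5:360*5][:600,:800])
E
```

```text
(no output)
```

View pics/g.png

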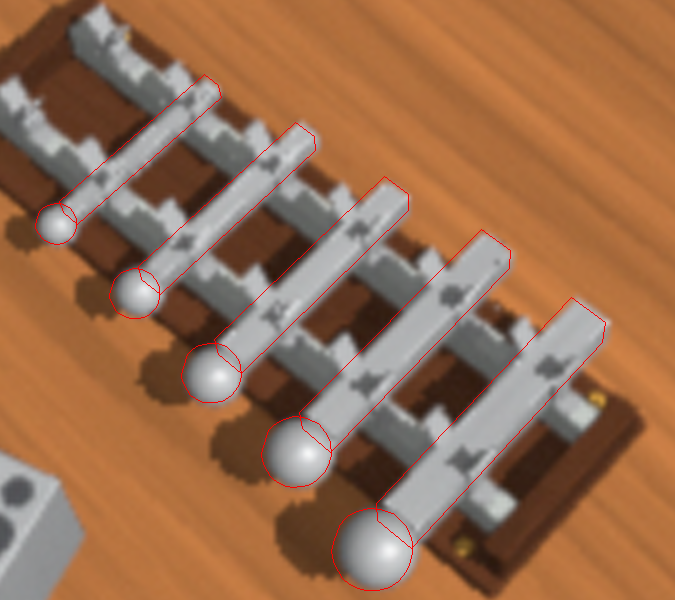

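The overlay matches all five punches at home height and level, with the lips closed over each shank. The three spares are in the tray, and the bystanders are where they lay.

```bash
python3 -c "
from rig import *
print(hand_in())"
```

```text
the job is handed in; nothing more can be done
None
```

I handed the job in: punches 3, 4 and 6 are snapped into their clips beside 2 and 5, balls away from the robot, place 1 is empty because that punch was not on the bench, and the three spares (two of size 2, one of size 5) lie in the tray; the final pictures agree, but hand-in returned no verdict.

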